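Hang the damper handwheel on the slanted peg

ROBOT

A 6-joint arm with a two-finger parallel gripper is mounted at the origin on the work surface. World frame = base frame: x ahead of the robot, y to its left, z up, the work surface at z = 0. Lengths are in m, angles in rad, forces in N, time in s.
With the tool pointing down it reaches from about 0.4 to 0.925 m from the base axis. Payload 3.4 kg.
Tool frame: the origin (TCP) lies midway between the tips of the shut fingers; the grasp point (between the pads) lies 19 mm behind it; z points along the fingers, y is the line along which they close (so a half turn about z gives the same grasp; the last joint's range is limited). The gripper opens to 85 mm and grips with 20 to 120 N. Pads are 22 mm wide; open, the fingers measure 114 mm over their backs; the gripper's body (76 mm by 85 mm) begins 54 mm behind the grasp point. The pads swing forward as they close: fully open they stand 13 mm farther back than shut.
Start: joints at [1.26, 0.307, 1.506, -0, 1.328, -0.073], TCP at [0.135, 0.559, 0.231] pointing down, gripper open.
Joint ranges: [-3.12, 3.12], [-1.05, 2.28], [0.14, 2.33], [-1.42, 4.57], [0.1, 2.73], [-2.68, 2.68]. Speed limits (rad/s): [2.57, 2.57, 3.14, 3.14, 3.14, 3.14].

INTERFACE

Orientations are given as [roll, pitch, yaw] about the fixed x, y, z axes, in that order (R = Rz(yaw) Ry(pitch) Rx(roll)).
In Python, from workcell import robot gives the robot as it stands.
- The arm moves only by the tool drive_tool, never from a script. Its argument "motion" is a list of rows, each an object of numbers: "dx", "dy", "dz": the shift along the tool's x, y, z in mm; "turn": the turn about the tool's z in rad; "fingers": the finger opening in mm, from 0 to 85.4. In form: [{"dx": .., "dy": .., "dz": .., "turn": .., "fingers": ..}, ...]. A call has 1 to 20 rows; each row shifts and turns the commanded pose from where the row before left it, along the tool's axes as they then stand; what a row does not reach is not made up. A row lasts 1/12 s, in which the tool goes at most 41.7 mm and 7.16 degrees, less where a joint would pass 70% of its speed; a pose out of reach is approached as far as the arm can. A call is refused whole if a number of a shift passes 41.7 or a number of a turn 0.125, either way. A call with a gripper value outside its range is refused whole. The fingers move at their own pace and stop on an object; "force" is the grip in N (left out, the last holds). Time passes only in rows, so rows that do not move let the fingers close. It gives the time, the measured TCP pose, the force, the opening and the grip force at its end, in the units of the state.
- robot.state(): the state, without advancing time (a new reading comes with each control period).
- robot.capture(name): name is "scene" or "top" or "wrist"; returns a dict with "frame" (400x640x3 uint8, red, green, blue), "depth" (400x640 float32, m along the optical axis (not along the pixel's ray), 0 where there is no reading), "fx", "fy", "cx", "cy" (pixels), "R" (3x3) and "t" (3): a world point X has camera coordinates R X + t. Camera axes: x right, y down, z forward; pixel columns grow to the right and rows downward; lengths in m; the calibration is good to about 2 mm. A picture is of the moment at which its call begins.
- robot.finish_job(): hands the job in; it is judged then, once.
Trained networks look in the newest picture that a camera, given by its name, has taken for a name from the list of things; names that differ only in an ending like _2 or _b are one class to them, and where a whole thing is asked for, a point or a joint stands for the part that bears it (a point fixed in the world has none). Each returns a list of dicts, best first, with "p" (0 to 1); they miss things now and then, are a little off and sometimes report something else, mostly with a low value. They report only what shows in the picture. A call takes as long as a camera call. They do not tell look-alikes from the thing itself.
- robot.find_in(camera, target): "box" ([centre column, centre row, width, height] in pixels, round what is visible of it).
The state is a dict: "t": time; "joint_pos": joint angles; "qd": joint speeds; "effort": joint torques, N m; "ee_pos": TCP position; "eef_rot": TCP orientation; "wrist_force": force on the tool from outside, world axes, zero at the start; "moment": the same for the moment, N m; "finger_gap": finger opening in m; "finger_force": force on a finger pad.
Only numpy, scipy, OpenCV 4.12 (cv2) and the standard library are available. Lean on these libraries where they do the work, as an engineer would, in place of code of your own. Each camera call takes 0.05 s, during which the arm holds its last target. There are 200 camera calls.

TASK

Hang the loose red damper handwheel on the slanted peg of the yellow stand: slide it on along the peg, hub foot first, and turn it gently until the slots in its hub drop over the peg's brass cross pin and it sits fully home, flat against the collar. Feel for the slot rather than forcing or dropping the wheel, leave it hanging there, and do not disturb the tape measure, the notepad or the screw organiser.

Things in the scene. Friction and masses are not known exactly. Their poses are not given: they have to be found in the camera images.
- handwheel: red handwheel with bare aluminium hub, about 0.35 kg, lying flat. Origin: centre of its underside (the hub's foot); z: wheel axis, away from the underside, up at the start. Round red rim: centre line 58 mm from the axis, bar 14 mm thick, its top 14 mm above the underside; 4 spokes along the diagonals, below 14 mm. Two crossed slots in the hub's foot run along x and y, each 11 mm wide, 11 mm deep
- hub (a point): on the axis of the handwheel's hub, 35 mm above the underside, same axes as the wheel: the place to grip. The hub is square, 40 x 40 mm, flats facing the wheel's +-x and +-y, 50 mm high, free above the rim from 14 to 50 mm. A square bore, 24 x 24 mm, goes right through it. Thanks to the crossed slots the wheel fits over the peg's pin in every quarter turn
- seat (a point): centre of the collar face at the root of the slanted peg (130 mm above the work surface); collar diameter 50 mm. z points outwards along the peg, 40 degrees from vertical, leaning to the stand's front; y is level. This is where the wheel's origin comes to rest, z along z. The x and y axes here do NOT tell the angle of the cross pin
- pin (a point): centre of the brass cross pin through the peg, 4 mm above the collar face (axes as the seat's, not the pin's). Pin 6 mm thick, 36 mm long end to end, square to the peg. Its angle round the peg differs every time: it lies askew, 14 to 76 degrees from the seat's y axis, never along x or y; it does not turn. A wheel whose slots are not over it stops 7 mm short of the collar
- peg_tip (a point): centre of the free upper end of the slanted peg, 70 mm from the collar face. The peg is fixed, round, steel, 20 mm in diameter, its last 10 mm tapering to 11 mm
- tape_measure: black and yellow tape measure, 70 x 42 mm and 64 mm high; origin at the centre of its underside; bystander
- notepad: yellow notepad, 150 x 210 mm and 12 mm thick; origin at the centre of its underside; bystander
- organiser: yellow screw organiser with 8 bins, 160 x 240 mm, walls 45 mm high, with an open clear lid that slopes up and away from the robot to about 170 mm; origin at the centre of its underside; bystander
- stand: yellow and steel stand, fixed: base plate 130 x 120 x 8 mm, post, slanted peg. Origin on the work surface straight below the seat; its front, to which the peg leans, is its -x and faces roughly to the robot's right
There are look-alikes about, which are no part of the job. What is meant by the handwheel is not blue or purple, and is the smaller of those in its own colour.

How it is judged:
On the way:
1. the handwheel is threaded on the peg, its underside towards the collar, 12 to 55 mm from the collar (z of handwheel in the frame of seat between 0.012 and 0.055 m and x of handwheel in the frame of seat between -0.008 and 0.008 m and y of handwheel in the frame of seat between -0.008 and 0.008 m and angle between the z axis of handwheel and the z axis of seat, either way round below 0.2 rad and angle between handwheel's own z axis and vertical below 1.2 rad), for 0.1 s.
At the end, for the whole second after the job is handed in: The handwheel hangs released and at rest on the peg with its slots over the cross pin: its underside within 3 mm of the collar face, its origin within 6 mm of the seat point, its axis within 0.1 rad of the peg's (z of handwheel in the frame of seat below 0.003 m and distance between handwheel and seat below 0.006 m and angle between the z axis of handwheel and the z axis of seat, either way round below 0.1 rad and angle between handwheel's own z axis and vertical below 1.2 rad and linear speed of handwheel below 0.02 m/s and contact force between the fingers and handwheel below 0.1 N); the robot touches nothing.
It fails at once if the handwheel is pressed or knocked against the stand, peg or pin with more than 40 N (contact force between handwheel and stand above 40 N).
It fails at once if the tape measure is moved by more than 15 mm (distance of tape_measure from where it was at the start of the episode above 0.015 m).
It fails at once if the notepad is moved by more than 15 mm (distance of notepad from where it was at the start of the episode above 0.015 m).
It fails at once if the organiser is moved by more than 15 mm (distance of organiser from where it was at the start of the episode above 0.015 m).
It also fails if it takes over 72 s, if anything falls off the work surface, if the arm or the gripper's body presses on something with over 40 N, if the wrist force passes 120 N, or if a joint passes its speed limit or range.

## Working session

There is one attempt and no reset: what is moved stays moved. The work goes in short steps, Python scripts to look and compute and a tool call to move; the robot and the scene stay as the last step left them, time stands still between calls to the robot, and variables do not carry over. Pictures are saved under pics/ and viewed, at most 10 in all, crops included, and the job is handed in when it is done.

Besides the shell and the picture viewer there is one more tool, called after ">>>" as a command line: name --argument value ..., lists and objects as JSON in quotes. drive_tool: Moves the arm, as the interface text tells. Its arguments: {"type":"object","properties":{"motion":{"type":"array"},"force":{"type":"number"}},"required":["motion"]}

```bash
ls; mkdir -p pics
cat > h.py <<'E'
import numpy as np, cv2
from workcell import robot
from scipy.spatial.transform import Rotation as Ro
def cap(n,save=None):
    c=robot.capture(n)
    np.savez(f'pics/{n}.npz',**{k:np.array(v) for k,v in c.items()})
    if save: cv2.imwrite('pics/'+save,c['frame'][:,:,::-1])
    return c
def cloud(c):
    v,u=np.mgrid[0:400,0:640]; d=c['depth']
    P=np.stack([(u-c['cx'])/c['fx']*d,(v-c['cy'])/c['fy']*d,d],-1)
    return (P-np.array(c['t']))@np.array(c['R'])
def proj(c,X):
    p=np.array(c['R'])@np.array(X)+np.array(c['t']); return c['fx']*p[0]/p[2]+c['cx'],c['fy']*p[1]/p[2]+c['cy']
E
python3 - <<'E'
from h import *
ims=[]
for n in ['scene','top']:
    c=cap(n,n+'0.png'); W=cloud(c); ims.append(c['frame'])
    print(n,'cam',-np.array(c['R']).T@np.array(c['t']))
    for o in ['handwheel','stand','tape_measure','notepad','organiser','peg_tip','pin','seat','hub']:
        for r in robot.find_in(n,o):
            b=r['box'];u,v=int(b[0]),int(b[1])
            print(o,round(r['p'],2),np.round(b),np.round(W[min(v,399),min(u,639)],3))
print({k:np.round(v,3) for k,v in robot.state().items()})
cv2.imwrite('pics/both.png',cv2.resize(np.vstack(ims)[:,:,::-1],(480,600)))
E
```

```text
pics
scene cam [1.08067117 0.16440011 0.92049478]
handwheel 0.9 [368. 182.  62.  52.] [0.436 0.083 0.063]
handwheel 0.76 [395. 250.  46.  45.] [0.608 0.2   0.045]
handwheel 0.68 [442. 196.  64.  55.] [0.409 0.286 0.052]
handwheel 0.62 [384. 312.  53.  50.] [0.775 0.209 0.05 ]
stand 0.81 [275. 192.  54.  70.] [ 0.573 -0.141  0.102]
tape_measure 0.96 [325. 283.  15.  36.] [0.757 0.058 0.061]
notepad 0.75 [478. 280.  88.  66.] [0.608 0.417 0.01 ]
organiser 0.57 [144. 203. 165.  92.] [ 0.678 -0.502  0.036]
hub 0.98 [368. 184.  61.  47.] [0.437 0.081 0.055]
hub 0.72 [443. 200.  67.  54.] [0.413 0.293 0.038]
hub 0.57 [394. 251.  50.  45.] [0.607 0.199 0.032]
hub 0.56 [380. 309.  56.  50.] [0.773 0.2   0.049]
top cam [ 0.43913252 -0.00928757  1.39014258]
handwheel 0.95 [219. 263.  59.  59.] [0.372 0.303 0.   ]
handwheel 0.86 [291. 257.  60.  56.] [ 0.396  0.073 -0.003]
handwheel 0.69 [252. 197.  44.  36.] [ 0.588  0.205 -0.003]
handwheel 0.55 [252. 150.  42.  39.] [0.738 0.203 0.048]
stand 0.86 [364. 211.  50.  36.] [ 0.541 -0.151  0.144]
tape_measure 0.54 [301. 153.  17.  26.] [0.729 0.044
[... 182 characters left out ...]
0.93 [251. 196.  36.  43.] [0.591 0.208 0.   ]
hub 0.82 [291. 255.  52.  55.] [0.4   0.073 0.002]
hub 0.72 [222. 260.  59.  60.] [ 0.379  0.297 -0.   ]
hub 0.71 [255. 150.  43.  34.] [0.737 0.192 0.053]
{'t': np.float64(1.0), 'joint_pos': array([ 1.259,  0.307,  1.506, -0.   ,  1.328, -0.073]), 'qd': array([-0.001, -0.   , -0.   ,  0.002,  0.001,  0.002]), 'effort': array([-1.0000e-03, -4.5749e+01, -2.5234e+01, -0.0000e+00,  1.0000e-03,
       -0.0000e+00]), 'ee_pos': array([0.135, 0.559, 0.231]), 'eef_rot': array([3.142, 0.   , 2.904]), 'wrist_force': array([-0.337, -0.074,  0.344]), 'moment': array([-0.028, -0.035, -0.047]), 'finger_force': np.float64(0.0), 'finger_gap': np.float64(0.086)}
```

View pics/scene0.png

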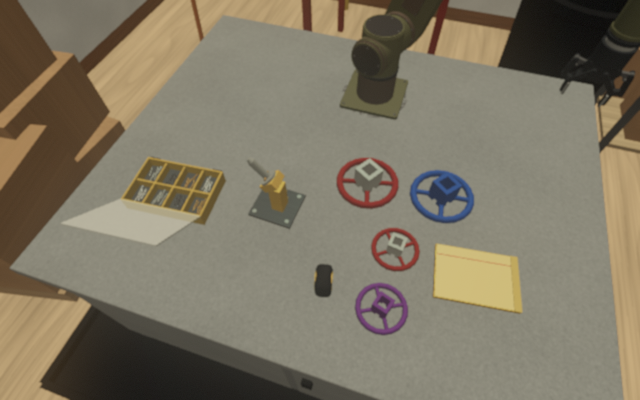

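View pics/top0.png

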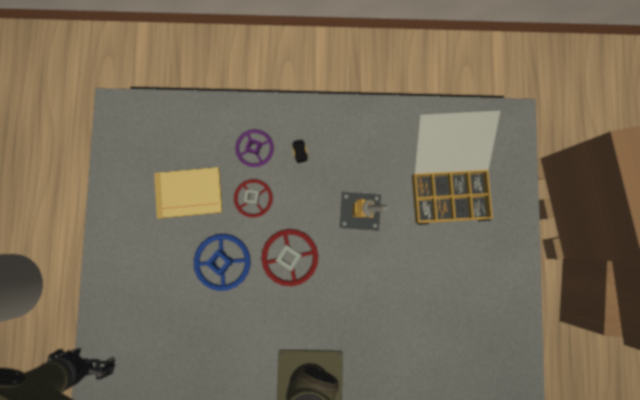

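The target is the small red wheel, at about (396,250) in the scene view and (253,198) in the top view. The stand's peg leans to the robot's right, with its tip near (250,163) in scene and (385,206) in top.

Run:
```python
from h import *
for n,bw,bs in [('scene',(365,220,430,285),(240,150,310,230)),('top',(228,172,278,222),(335,185,395,235))]:
    c=dict(np.load(f'pics/{n}.npz')); W=cloud(c)
    x0,y0,x1,y1=bw; P=W[y0:y1,x0:x1].reshape(-1,3); C=c['frame'][y0:y1,x0:x1].reshape(-1,3).astype(int)
    red=(C[:,0]>C[:,1]+50); R=P[red&(P[:,2]>.003)]; print(n,'red',len(R),R.mean(0),R.min(0),R.max(0))
    H=P[(P[:,2]>.03)]; print('high',len(H),H.mean(0),np.percentile(H[:,2],[50,90]))
    hh=H[H[:,2]>.042]; 
    if len(hh)>4:print('hubtop',len(hh),hh.mean(0),cv2.minAreaRect((hh[:,:2]*1000).astype(np.float32)))
    x0,y0,x1,y1=bs; P=W[y0:y1,x0:x1].reshape(-1,3)
    b=P[(P[:,2]>.004)&(P[:,2]<.014)]; print('base',len(b),cv2.minAreaRect((b[:,:2]*1000).astype(np.float32)))
    T=P[P[:,2]>.12]; print(np.round(T[np.argsort(-T[:,2])][::4],3))
c=dict(np.load('pics/top.npz')); W=cloud(c)
for p in [(20,285),(90,365),(60,380),(100,100)]: print(p,W[p[1],p[0]].round(2))
```

```text
scene red 540 [0.59185899 0.20148055 0.01577218] [0.52424247 0.13886912 0.00633849] [1.08067117 0.26251601 0.92049478]
high 257 [0.64048289 0.19603026 0.13423842] [0.04874071 0.39991524]
hubtop 203 [0.6521267  0.195143   0.16036929] ((822.6979370117188, 173.4620361328125), (39.941349029541016, 514.7174072265625), 83.5510025024414)
base 1116 ((510.8688659667969, -183.7449493408203), (252.6292724609375, 198.23106384277344), 17.669601440429688)
[[ 1.081  0.164  0.92 ]
 [ 1.081  0.164  0.92 ]
 [ 1.081  0.164  0.92 ]
 [ 1.081  0.164  0.92 ]
 [ 0.554 -0.207  0.186]
 [ 0.546 -0.208  0.184]
 [ 0.555 -0.206  0.184]
 [ 0.553 -0.211  0.183]
 [ 0.555 -0.201  0.182]
 [ 0.547 -0.208  0.181]
 [ 0.554 -0.21   0.181]
 [ 0.558 -0.206  0.18 ]
 [ 0.556 -0.212  0.179]
 [ 0.546 -0.204  0.178]
 [ 0.558 -0.201  0.177]
 [ 0.554 -0.195  0.175]
 [ 0.542 -0.2    0.175]
 [ 0.559 -0.204  0.174]
 [ 0.557 -0.202  0.172]
 [ 0.56  -0.19   0.172]
 [ 0.552 -0.191  0.171]
 [ 0.559 -0.193  0.17 ]
 [ 0.554 -0.19   0.169]
 [ 0.552 -0.188  0.168]
 [ 0.545 -0.189  0.167]
 [ 0.556 -0.184  0.166]
 [ 0.559 -0.194  0.165]
 [ 0.5
[... 4583 characters left out ...]
  0.134]
 [ 0.53  -0.161  0.133]
 [ 0.526 -0.134  0.133]
 [ 0.53  -0.164  0.133]
 [ 0.55  -0.134  0.132]
 [ 0.539 -0.17   0.132]
 [ 0.572 -0.167  0.131]
 [ 0.527 -0.155  0.131]
 [ 0.527 -0.153  0.131]
 [ 0.539 -0.167  0.13 ]
 [ 0.53  -0.132  0.13 ]
 [ 0.536 -0.168  0.129]
 [ 0.533 -0.168  0.129]
 [ 0.534 -0.174  0.129]
 [ 0.528 -0.171  0.128]
 [ 0.564 -0.171  0.128]
 [ 0.545 -0.132  0.127]
 [ 0.56  -0.132  0.126]
 [ 0.575 -0.131  0.125]
 [ 0.554 -0.129  0.125]
 [ 0.531 -0.177  0.124]
 [ 0.531 -0.171  0.124]
 [ 0.563 -0.129  0.123]
 [ 0.569 -0.132  0.122]
 [ 0.525 -0.163  0.121]]
(20, 285) [ 0.22  1.35 -0.6 ]
(90, 365) [0.14 0.52 0.34]
(60, 380) [0.14 0.52 0.46]
(100, 100) [ 0.9   0.73 -0.  ]
```

>>> drive_tool --motion '[{"dx":0,"dy":40,"dz":0},{"dx":0,"dy":40,"dz":0},{"dx":0,"dy":40,"dz":0},{"dx":0,"dy":40,"dz":0},{"dx":0,"dy":40,"dz":0},{"dx":0,"dy":40,"dz":0}]'

```text
invalid input at $.motion[0]: expected keys dx, dy, dz, turn, fingers
```

>>> drive_tool --motion '[{"dx":0,"dy":40,"dz":0,"turn":0,"fingers":85},{"dx":0,"dy":40,"dz":0,"turn":0,"fingers":85},{"dx":0,"dy":40,"dz":0,"turn":0,"fingers":85},{"dx":0,"dy":40,"dz":0,"turn":0,"fingers":85},{"dx":0,"dy":40,"dz":0,"turn":0,"fingers":85},{"dx":0,"dy":40,"dz":0,"turn":0,"fingers":85},{"dx":0,"dy":40,"dz":0,"turn":0,"fingers":85},{"dx":0,"dy":40,"dz":0,"turn":0,"fingers":85},{"dx":0,"dy":40,"dz":0,"turn":0,"fingers":85},{"dx":0,"dy":40,"dz":0,"turn":0,"fingers":85},{"dx":0,"dy":40,"dz":0,"turn":0,"fingers":85}]'

```text
t: 1.92
ee_pos: [0.2321, 0.9569, 0.2214]
eef_rot: [3.126, -0.0, 2.904]
wrist_force: [6.7, 22.1, 22.4]
finger_gap: 0.0851
finger_force: 0.0
```

>>> drive_tool --motion '[{"dx":0,"dy":40,"dz":0,"turn":0,"fingers":85},{"dx":0,"dy":40,"dz":0,"turn":0,"fingers":85},{"dx":0,"dy":40,"dz":0,"turn":0,"fingers":85},{"dx":0,"dy":40,"dz":0,"turn":0,"fingers":85}]'

```text
t: 2.25
ee_pos: [0.2448, 1.0095, 0.1895]
eef_rot: [3.016, -0.0, 2.904]
wrist_force: [-1.4, -0.5, 0.4]
finger_gap: 0.0851
finger_force: 0.0
```

```bash
python3 -c "
from h import *
print({k:np.round(v,3) for k,v in robot.state().items()})"
```

```text
{'t': np.float64(2.25), 'joint_pos': array([ 1.29 ,  1.058,  0.145,  0.006,  1.814, -0.041]), 'qd': array([ 0.003,  0.076, -0.008,  0.014, -0.42 ,  0.004]), 'effort': array([-1.5000e-02, -8.7789e+01, -2.8921e+01,  1.6000e-02, -3.1800e-01,
       -4.0000e-03]), 'ee_pos': array([0.245, 1.009, 0.19 ]), 'eef_rot': array([ 3.016, -0.   ,  2.904]), 'wrist_force': array([-1.352, -0.539,  0.355]), 'moment': array([-0.086,  0.011,  0.028]), 'finger_force': np.float64(0.0), 'finger_gap': np.float64(0.085)}
```

>>> drive_tool --motion '[{"dx":0,"dy":40,"dz":0,"turn":0,"fingers":85},{"dx":0,"dy":40,"dz":0,"turn":0,"fingers":85},{"dx":0,"dy":40,"dz":0,"turn":0,"fingers":85},{"dx":0,"dy":40,"dz":0,"turn":0,"fingers":85},{"dx":0,"dy":40,"dz":0,"turn":0,"fingers":85},{"dx":0,"dy":40,"dz":0,"turn":0,"fingers":85}]'

```text
t: 2.75
ee_pos: [0.2615, 1.0784, 0.1795]
eef_rot: [2.843, -0.0, 2.904]
wrist_force: [-0.2, -0.2, -0.0]
finger_gap: 0.0854
finger_force: 0.0
```

>>> drive_tool --motion '[{"dx":0,"dy":-40,"dz":0,"turn":0,"fingers":85},{"dx":0,"dy":-40,"dz":0,"turn":0,"fingers":85},{"dx":0,"dy":-40,"dz":0,"turn":0,"fingers":85},{"dx":0,"dy":-40,"dz":0,"turn":0,"fingers":85},{"dx":0,"dy":-40,"dz":0,"turn":0,"fingers":85}]'

```text
t: 3.17
ee_pos: [0.2219, 0.9148, 0.1289]
eef_rot: [2.843, -0.0, 2.904]
wrist_force: [0.0, 1.0, 0.0]
finger_gap: 0.0848
finger_force: 0.0
```

```bash
python3 -c "
from h import *
print({k:np.round(v,3) for k,v in robot.state().items()})"
```

```text
{'t': np.float64(3.167), 'joint_pos': array([ 1.282,  0.75 ,  1.001,  0.017,  1.093, -0.057]), 'qd': array([-0.029, -0.617,  1.665,  0.018, -1.063, -0.048]), 'effort': array([ 4.6000e-01, -7.1680e+01, -3.0031e+01,  7.2000e-02, -3.8500e-01,
        5.3000e-02]), 'ee_pos': array([0.222, 0.915, 0.129]), 'eef_rot': array([ 2.843, -0.   ,  2.904]), 'wrist_force': array([0.019, 1.021, 0.043]), 'moment': array([-0.092,  0.059, -0.002]), 'finger_force': np.float64(0.0), 'finger_gap': np.float64(0.085)}
```

```bash
cat >> h.py <<'E'
def go(target,turn=0):
    "tool-frame rows from the present pose to a target TCP position"
    s=robot.state(); R=Ro.from_euler('xyz',s['eef_rot']).as_matrix()
    d=R.T@(np.array(target)-s['ee_pos'])*1000; n=int(np.ceil(max(np.linalg.norm(d)/40,abs(turn)/.12,1)))
    print('total',d.round(1),'rows',n,'each',(d/n).round(1),'turn',round(turn/n,4))
E
python3 -c "
from h import *
go([.58,.22,.40])"
```

```text
total [-511.6 -484.9 -433.1] rows 21 each [-24.4 -23.1 -20.6] turn 0.0
```

>>> drive_tool --motion '[{"dx":-24.4,"dy":-23.1,"dz":-20.6,"turn":0,"fingers":85},{"dx":-24.4,"dy":-23.1,"dz":-20.6,"turn":0,"fingers":85},{"dx":-24.4,"dy":-23.1,"dz":-20.6,"turn":0,"fingers":85},{"dx":-24.4,"dy":-23.1,"dz":-20.6,"turn":0,"fingers":85},{"dx":-24.4,"dy":-23.1,"dz":-20.6,"turn":0,"fingers":85},{"dx":-24.4,"dy":-23.1,"dz":-20.6,"turn":0,"fingers":85},{"dx":-24.4,"dy":-23.1,"dz":-20.6,"turn":0,"fingers":85},{"dx":-24.4,"dy":-23.1,"dz":-20.6,"turn":0,"fingers":85},{"dx":-24.4,"dy":-23.1,"dz":-20.6,"turn":0,"fingers":85},{"dx":-24.4,"dy":-23.1,"dz":-20.6,"turn":0,"fingers":85},{"dx":-24.4,"dy":-23.1,"dz":-20.6,"turn":0,"fingers":85},{"dx":-24.4,"dy":-23.1,"dz":-20.6,"turn":0,"fingers":85},{"dx":-24.4,"dy":-23.1,"dz":-20.6,"turn":0,"fingers":85},{"dx":-24.4,"dy":-23.1,"dz":-20.6,"turn":0,"fingers":85},{"dx":-24.4,"dy":-23.1,"dz":-20.6,"turn":0,"fingers":85},{"dx":-24.4,"dy":-23.1,"dz":-20.6,"turn":0,"fingers":85},{"dx":-24.4,"dy":-23.1,"dz":-20.6,"turn":0,"fingers":85},{"dx":-24.4,"dy":-23.1,"dz":-20.6,"turn":0,"fingers":85},{"dx":-24.4,"dy":-23.1,"dz":-20.6,"turn":0,"fingers":85},{"dx":0,"dy":0,"dz":0,"turn":0,"fingers":85}]'

```text
t: 4.83
ee_pos: [0.5521, 0.2826, 0.3773]
eef_rot: [2.843, 0.008, 2.897]
wrist_force: [0.5, 0.4, 0.6]
finger_gap: 0.0846
finger_force: 0.0
```

Run:
```python
from h import *
c=cap('wrist','w1.png'); s=robot.state()
R=Ro.from_euler('xyz',s['eef_rot']).as_matrix(); Rc=np.array(c['R']); cc=-Rc.T@np.array(c['t'])
print('cam',cc,'in tool',R.T@(cc-s['ee_pos']),'axis',(Rc@R).round(2), c['fx'])
print(s['ee_pos'],s['eef_rot'])
for o in ['handwheel','stand','hub']: print(o,[(round(r['p'],2),np.round(r['box'])) for r in robot.find_in('wrist',o)])
go([.55,-.27,.40])
```

```text
cam [0.46534979 0.25950725 0.5131784 ] in tool [ 0.07555267 -0.00253954 -0.14458063] axis [[ 0.    1.    0.  ]
 [-0.95  0.   -0.31]
 [-0.31 -0.    0.95]] 290.4435298342674
[0.55004419 0.28503438 0.37608923] [2.84137315 0.00360935 2.89824007]
handwheel [(0.85, array([248., 263.,  65.,  60.])), (0.83, array([ 74.,  77., 147., 152.])), (0.64, array([213., 179.,  84.,  75.])), (0.61, array([218.,  53., 132.,  99.]))]
stand [(0.82, array([ 16., 237.,  32.,  59.]))]
hub [(0.95, array([249., 263.,  64.,  65.])), (0.88, array([ 75.,  76., 150., 145.])), (0.71, array([221.,  49., 126.,  98.])), (0.7, array([213., 178.,  82.,  73.]))]
total [-134.9 -510.1 -184.9] rows 14 each [ -9.6 -36.4 -13.2] turn 0.0
```

```bash
python3 -c "
from h import *
go([.53,-.22,.28])"
```

```text
total [-103.8 -503.5  -57.2] rows 13 each [ -8.  -38.7  -4.4] turn 0.0
```

View pics/w1.png

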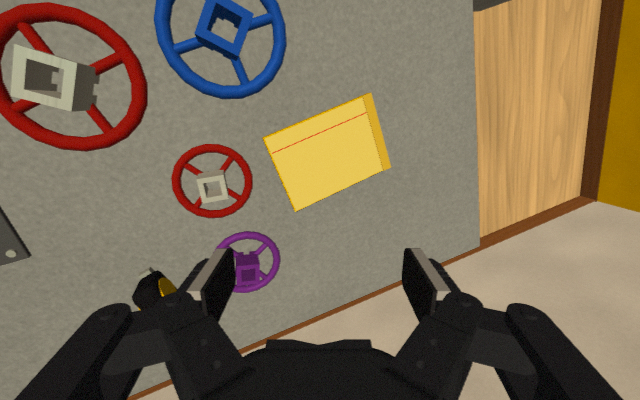

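The small red wheel is at (212,182) with its hub top at about (211,188). The fingers are visible below, and the purple wheel is at (248,263).

>>> drive_tool --motion '[{"dx":-8,"dy":-38.7,"dz":-4.4,"turn":0,"fingers":85},{"dx":-8,"dy":-38.7,"dz":-4.4,"turn":0,"fingers":85},{"dx":-8,"dy":-38.7,"dz":-4.4,"turn":0,"fingers":85},{"dx":-8,"dy":-38.7,"dz":-4.4,"turn":0,"fingers":85},{"dx":-8,"dy":-38.7,"dz":-4.4,"turn":0,"fingers":85},{"dx":-8,"dy":-38.7,"dz":-4.4,"turn":0,"fingers":85},{"dx":-8,"dy":-38.7,"dz":-4.4,"turn":0,"fingers":85},{"dx":-8,"dy":-38.7,"dz":-4.4,"turn":0,"fingers":85},{"dx":-8,"dy":-38.7,"dz":-4.4,"turn":0,"fingers":85},{"dx":-8,"dy":-38.7,"dz":-4.4,"turn":0,"fingers":85},{"dx":-8,"dy":-38.7,"dz":-4.4,"turn":0,"fingers":85},{"dx":-8,"dy":-38.7,"dz":-4.4,"turn":0,"fingers":85},{"dx":-8,"dy":-38.7,"dz":-4.4,"turn":0,"fingers":85},{"dx":0,"dy":0,"dz":0,"turn":0,"fingers":85},{"dx":0,"dy":0,"dz":0,"turn":0,"fingers":85}]'

```text
t: 6.28
ee_pos: [0.5311, -0.2202, 0.279]
eef_rot: [2.841, -0.003, 2.903]
wrist_force: [-0.0, 0.9, 0.0]
finger_gap: 0.0846
finger_force: 0.0
```

Run:
```python
from h import *
c=cap('wrist','w2.png'); s=robot.state()
print(s['ee_pos'],s['eef_rot'],s['joint_pos'])
for p in [(.55,-.153,.13),(.55,-.205,.185)]: print(proj(c,p))
```

```text
[ 0.53108952 -0.21877041  0.27961159] [ 2.84044564e+00 -2.35585309e-03  2.90435228e+00] [-0.64245931  0.32306789  1.40005193  0.27527226  1.54350839 -2.00055006]
(np.float64(339.86216716476747), np.float64(180.82424613271695))
(np.float64(308.67718214426657), np.float64(213.71604306209088))
```

View pics/w2.png

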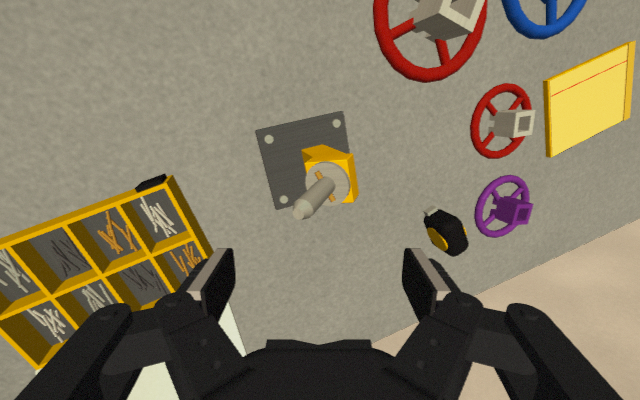

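The peg tip is at about (302,212), the collar at (328,181), and brass pin ends show near (320,175) and (335,195).

Run:
```python
from h import *
from scipy.optimize import least_squares
c=dict(np.load('pics/wrist.npz')); W=cloud(c); np.savez('pics/wrist_stand.npz',**c)
a=c['frame'][145:235,270:375]; cv2.imwrite('pics/crop.png',cv2.resize(a[:,:,::-1],None,fx=6,fy=6,interpolation=cv2.INTER_CUBIC))
v,u=np.mgrid[0:400,0:640]; m=(u>280)&(u<365)&(v>145)&(v<230)
def run(P,name):
    # peg cylinder: points well off collar
    z0=np.array([0,-.643,.766]); s0=np.array([.55,-.153,.13])
    for it in range(6):
        rel=P-s0; h=rel@z0; r=np.linalg.norm(rel-np.outer(h,z0),axis=1)
        Q=P[(h>.012)&(h<.056)&(r<.016)]
        def f(x):
            z=np.array([x[2],x[3],0]); z[2]=np.sqrt(1-z[0]**2-z[1]**2)
            p=np.array([x[0],s0[1],x[1]]); q=Q-p; return np.linalg.norm(q-np.outer(q@z,z),axis=1)-.010
        x=least_squares(f,[s0[0],s0[2],z0[0],z0[1]],loss='soft_l1',f_scale=.001).x
        z0=np.array([x[2],x[3],np.sqrt(1-x[2]**2-x[3]**2)]); p=np.array([x[0],s0[1],x[1]])
        rel=P-p; h=rel@z0; r=np.linalg.norm(rel-np.outer(h,z0),axis=1)
        col=h[(r>.019)&(r<.024)&(abs(h)<.012)]; top=h[(r<.004)&(h>.05)]
        hc=np.median(col); s0=p+hc*z0
    print(name,'seat',s0.round(4),'z',z0.round(4),'tilt',np.degrees(np.arccos(z0[2])).round(2),'az',np.degrees(np.arctan2(z0[1],z0[0])).round(2),'n',len(Q),'res',np.std(f(x)).round(4),'tip h',(np.median(top)-hc).round(4),len(col),np.std(col).round(4))
    return s0,z0
s,z=run(W[m&(c['depth']>0)],'wrist')
for n,(x0,y0,x1,y1) in [('scene',(240,150,310,230)),('top',(335,185,395,235))]:
    k=dict(np.load(f'pics/{n}.npz')); run(cloud(k)[y0:y1,x0:x1][k['depth'][y0:y1,x0:x1]>0],n)
hsv=cv2.cvtColor(c['frame'],cv2.COLOR_RGB2HSV)
rel=W-s; h=rel@z; rr=np.linalg.norm(rel-h[...,None]*z,axis=-1)
yx=np.array([z[1],-z[0],0]);yx/=np.linalg.norm(yx)
g=m&(rr<.0215)&(h<.012)&(h>-.004)&(hsv[...,1]>90)
Y=yx if yx[0]>0 else -yx   # level axis; x = y cross z
X=np.cross(Y,z)
A=np.c_[rel[g]@X,rel[g]@Y,h[g]]*1000
print('pin px',g.sum()); print(np.c_[u[g],v[g],A.round(1),np.degrees(np.arctan2(A[:,1],A[:,0])).round()].astype(int)[::3])
```

```text
wrist seat [ 0.539  -0.1574  0.1395] z [-0.0446 -0.6469  0.7613] tilt 40.42 az -93.95 n 441 res 0.0023 tip h nan 182 0.0044
scene seat [ 0.5648 -0.1544  0.1372] z [-0.242  -0.6004  0.7622] tilt 40.34 az -111.95 n 112 res 0.0027 tip h nan 27 0.0068
top seat [ 0.5411 -0.1516  0.0524] z [ 0.1045 -0.2399  0.9652] tilt 15.17 az -66.47 n 0 res nan tip h 0.1098 1 0.0
pin px 62
[[ 345  164   -8   -9   -3 -131]
 [ 318  171   18   -6    6  -20]
 [ 317  172   19   -5    7  -17]
 [ 320  172   17   -4    2  -14]
 [ 318  173   18   -4    6  -14]
 [ 316  174   20   -3    7  -11]
 [ 319  174   17   -3    7  -12]
 [ 316  175   20   -2    8   -8]
 [ 319  175   17   -2    7   -9]
 [ 347  175   -9    2   -3  168]
 [ 319  176   16   -1    8   -6]
 [ 322  176   15    0    4   -1]
 [ 318  177   18    0    8   -2]
 [ 321  177   16    0    5    1]
 [ 319  178   17    0    7    2]
 [ 322  178   14    1    7    4]
 [ 319  179   18    2    6    7]
 [ 349  182  -10    9   -2  138]
 [ 350  186  -10   14   -3  127]
 [ 349  190   -9   18   -2  117]
 [ 331  194    7   19    6   68]]
  return _methods._mean(a, axis=axis, dtype=dtype,
  ret = ret.dtype.type(ret / rcount)
<stdin>:13: RuntimeWarning: invalid value encountered in sqrt
  ret = _var(a, axis=axis, dtype=dtype, out=out, ddof=ddof,
  arrmean = um.true_divide(arrmean, div, out=arrmean,
  ret = ret.dtype.type(ret / rcount)
```

View pics/crop.png

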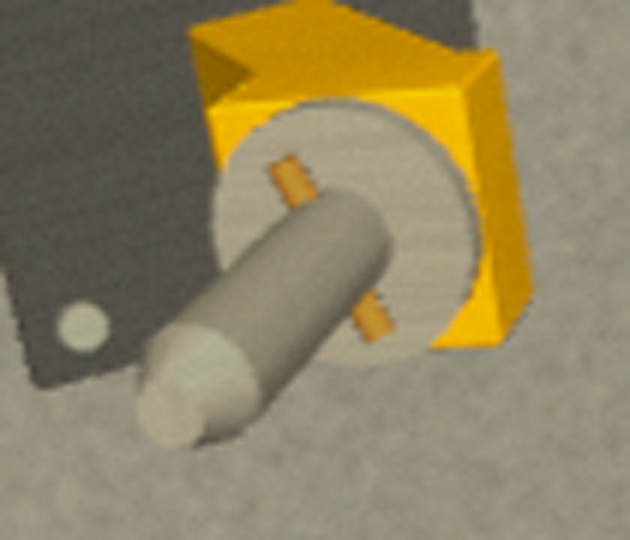

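The crop shows pin ends at image px (317.2,172.2) and (333,200), collar ellipse centre near (328,184), and tip centre near (298.3,214.7). I'll take a second view to triangulate these.

```bash
python3 -c "
from h import *
go([.585,-.30,.27])"
```

```text
total [-71.5 -66.1 -10.6] rows 3 each [-23.8 -22.   -3.5] turn 0.0
```

>>> drive_tool --motion '[{"dx":-23.8,"dy":-22,"dz":-3.5,"turn":0,"fingers":85},{"dx":-23.8,"dy":-22,"dz":-3.5,"turn":0,"fingers":85},{"dx":-23.8,"dy":-22,"dz":-3.5,"turn":0,"fingers":85},{"dx":0,"dy":0,"dz":0,"turn":0,"fingers":85},{"dx":0,"dy":0,"dz":0,"turn":0,"fingers":85},{"dx":0,"dy":0,"dz":0,"turn":0,"fingers":85}]'

```text
t: 6.83
ee_pos: [0.585, -0.2984, 0.2712]
eef_rot: [2.841, -0.001, 2.907]
wrist_force: [-0.1, 0.5, -0.9]
finger_gap: 0.0849
finger_force: 0.0
```

Run:
```python
from h import *
c=cap('wrist','w3.png'); np.savez('pics/wrist_stand2.npz',**{k:np.array(v) for k,v in c.items()})
u,v=proj(c,(.545,-.175,.155)); u,v=int(u),int(v); print(u-55,v-48,robot.state()['eef_rot'])
a=c['frame'][max(v-48,0):v+48,u-55:u+55]; cv2.imwrite('pics/crop2.png',cv2.resize(a[:,:,::-1],None,fx=6,fy=6,interpolation=cv2.INTER_CUBIC))
```

```text
339 66 [ 2.84131936e+00 -8.34097239e-04  2.90643866e+00]
```

View pics/crop2.png

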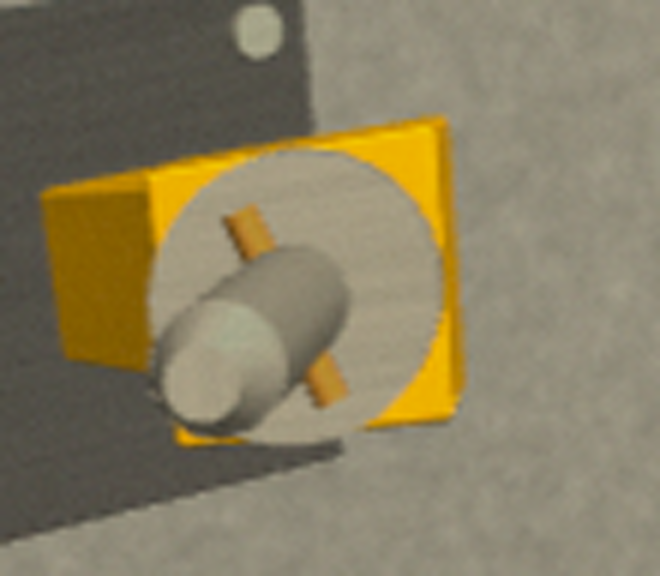

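```bash
cat > fit.py <<'E'
from h import *
from scipy.optimize import least_squares
V=[(dict(np.load('pics/wrist_stand.npz')),[(317.2,172.2),(333,200)],(298.3,214.7),(305.8,350,161.3,206.2)),
   (dict(np.load('pics/wrist_stand2.npz')),[(378.7,101.5),(394,132.2)],(372.3,129.7),(363.8,412.8,91,139.8))]
def model(x):
    s=x[:3]; t,az=x[3],x[4]; z=np.array([np.sin(t)*np.cos(az),np.sin(t)*np.sin(az),np.cos(t)])
    Y=np.array([-np.sin(az),np.cos(az),0]); 
    if Y[0]<0: Y=-Y
    return s,z,np.cross(Y,z),Y
def res(x):
    s,z,X,Y=model(x); o=[]
    d=np.cos(x[5])*X+np.sin(x[5])*Y
    for c,pe,tp,ex in V:
        for sg,p in zip((1,-1),pe): o+=list(np.subtract(proj(c,s+.005*z+sg*.018*d),p))
        o+=list(np.subtract(proj(c,s+.07*z),tp))
        a=np.linspace(0,2*np.pi,180)
        P=np.array([proj(c,s+.025*(np.cos(q)*X+np.sin(q)*Y)) for q in a])
        o+=[P[:,0].min()-ex[0],P[:,0].max()-ex[1],P[:,1].min()-ex[2],P[:,1].max()-ex[3]]
    return np.array(o)
if __name__=='__main__':
    best=min((least_squares(res,[.547,-.155,.13,.698,-1.6,a],loss='soft_l1') for a in (-.8,0,.8,1.6)),key=lambda r:r.cost)
    x=best.x; s,z,X,Y=model(x); print('seat',s.round(4),'tilt',np.degrees(x[3]).round(2),'az',np.degrees(x[4]).round(2),'pin',np.degrees(x[5]).round(1)); print('z',z.round(4),'X',X.round(3),'Y',Y.round(3))
    print(res(x).round(1)); np.save('fit.npy',x)
    d=np.cos(x[5])*X+np.sin(x[5])*Y; print('pin dir world',d.round(3))
    print('sigma',np.sqrt(np.diag(np.linalg.inv(best.jac.T@best.jac))).round(4)*1)
E
python3 fit.py
```

```text
seat [ 0.5494 -0.1683  0.1299] tilt 40.43 az -92.2 pin -69.7
z [-0.0249 -0.648   0.7612] X [-0.029 -0.761 -0.649] Y [ 0.999 -0.038  0.   ]
[-0.4 -0.6  0.3  0.7  0.  -0.8 -0.1 -0.9  1.  -0.6  0.1 -0.5  0.5  0.5
  0.1  0.6  0.3 -0.1 -0.2  0.2]
pin dir world [-0.947 -0.228 -0.225]
sigma [0.0006 0.0008 0.0018 0.0115 0.0209 0.039 ]
```

>>> drive_tool --motion '[{"dx":0,"dy":0,"dz":-15,"turn":0.12,"fingers":85},{"dx":0,"dy":0,"dz":-15,"turn":0.12,"fingers":85},{"dx":0,"dy":0,"dz":0,"turn":0.12,"fingers":85},{"dx":0,"dy":0,"dz":0,"turn":0.12,"fingers":85},{"dx":0,"dy":0,"dz":0,"turn":0.12,"fingers":85},{"dx":0,"dy":0,"dz":0,"turn":0.12,"fingers":85},{"dx":0,"dy":0,"dz":0,"turn":0.12,"fingers":85},{"dx":0,"dy":0,"dz":0,"turn":0.12,"fingers":85},{"dx":0,"dy":0,"dz":0,"turn":0.12,"fingers":85},{"dx":0,"dy":0,"dz":0,"turn":0.12,"fingers":85},{"dx":0,"dy":0,"dz":0,"turn":0.12,"fingers":85},{"dx":0,"dy":0,"dz":0,"turn":0.12,"fingers":85},{"dx":0,"dy":0,"dz":0,"turn":0.12,"fingers":85}]'

```text
t: 7.97
ee_pos: [0.5822, -0.3075, 0.3011]
eef_rot: [3.14, -0.299, 1.34]
wrist_force: [-0.5, -0.5, 0.4]
finger_gap: 0.0848
finger_force: 0.0
```

Run:
```python
from h import *
go([-.21,-.83,.30])
s=robot.state();print(s['joint_pos'].round(2) if hasattr(s['joint_pos'],'round') else s['joint_pos'],s['eef_rot'])
c=dict(np.load('pics/wrist_stand.npz'))
def onz(p,h):
    d=np.array([(p[0]-c['cx'])/c['fx'],(p[1]-c['cy'])/c['fy'],1]);R=c['R'];o=-R.T@c['t'];w=R.T@d;return o+w*(h-o[2])/w[2]
a,b,e=[onz(p,.008)[:2] for p in ((256,128),(343,111),(277,209))]
for q,r in ((a,b),(a,e)): print(np.linalg.norm(r-q),np.degrees(np.arctan2(*(r-q)[::-1])))
# wheel from top/scene/w1
for n,box in (('scene',(365,220,430,285)),('top',(228,172,278,222))):
    k=dict(np.load(f'pics/{n}.npz'));W=cloud(k);x0,y0,x1,y1=box
    P=W[y0:y1,x0:x1].reshape(-1,3);C=k['frame'][y0:y1,x0:x1].reshape(-1,3).astype(int);ok=k['depth'][y0:y1,x0:x1].ravel()>0
    R=P[ok&(C[:,0]>C[:,1]+60)&(np.linalg.norm(P[:,:2]-[.59,.203],axis=1)<.075)]
    (cx,cy),r=cv2.minEnclosingCircle((R[:,:2]*1000).astype(np.float32)); print(n,cx,cy,r)
    H=P[ok&(P[:,2]>.044)&(np.linalg.norm(P[:,:2]-[.59,.203],axis=1)<.04)]; print(len(H),H.mean(0),cv2.minAreaRect((H[:,:2]*1000).astype(np.float32)))
```

```text
total [-659.5 -651.3 -203.8] rows 24 each [-27.5 -27.1  -8.5] turn 0.0
[-0.7   0.45  1.15  0.27  1.68 -0.46] [ 3.13962912 -0.29946367  1.33999519]
0.12718814807503495 85.91286160096895
0.12100430042285783 -2.5464822161748986
scene 586.8294067382812 200.82960510253906 62.592437744140625
162 [0.58889778 0.19990361 0.04924419] ((587.997314453125, 200.13467407226562), (39.90583801269531, 41.09557342529297), 81.62735748291016)
top 583.8136596679688 199.35440063476562 60.410797119140625
106 [0.585223   0.20135142 0.049702  ] ((585.7937622070312, 201.45909118652344), (40.43632888793945, 39.950077056884766), 81.59761810302734)
```

>>> drive_tool --motion '[{"dx":-27.5,"dy":-27.1,"dz":-8.5,"turn":0,"fingers":85},{"dx":-27.5,"dy":-27.1,"dz":-8.5,"turn":0,"fingers":85},{"dx":-27.5,"dy":-27.1,"dz":-8.5,"turn":0,"fingers":85},{"dx":-27.5,"dy":-27.1,"dz":-8.5,"turn":0,"fingers":85},{"dx":-27.5,"dy":-27.1,"dz":-8.5,"turn":0,"fingers":85},{"dx":-27.5,"dy":-27.1,"dz":-8.5,"turn":0,"fingers":85},{"dx":-27.5,"dy":-27.1,"dz":-8.5,"turn":0,"fingers":85},{"dx":-27.5,"dy":-27.1,"dz":-8.5,"turn":0,"fingers":85},{"dx":-27.5,"dy":-27.1,"dz":-8.5,"turn":0,"fingers":85},{"dx":-27.5,"dy":-27.1,"dz":-8.5,"turn":0,"fingers":85},{"dx":-27.5,"dy":-27.1,"dz":-8.5,"turn":0,"fingers":85},{"dx":-27.5,"dy":-27.1,"dz":-8.5,"turn":0,"fingers":85},{"dx":-27.5,"dy":-27.1,"dz":-8.5,"turn":0,"fingers":85},{"dx":-27.5,"dy":-27.1,"dz":-8.5,"turn":0,"fingers":85},{"dx":-27.5,"dy":-27.1,"dz":-8.5,"turn":0,"fingers":85},{"dx":-27.5,"dy":-27.1,"dz":-8.5,"turn":0,"fingers":85},{"dx":-27.5,"dy":-27.1,"dz":-8.5,"turn":0,"fingers":85},{"dx":-27.5,"dy":-27.1,"dz":-8.5,"turn":0,"fingers":85},{"dx":-27.5,"dy":-27.1,"dz":-8.5,"turn":0,"fingers":85},{"dx":-27.5,"dy":-27.1,"dz":-8.5,"turn":0,"fingers":85}]'

```text
t: 9.63
ee_pos: [-0.075, -0.748, 0.3001]
eef_rot: [3.138, -0.299, 1.346]
wrist_force: [0.0, -0.8, 0.1]
finger_gap: 0.0851
finger_force: 0.0
```

Run:
```python
from h import *
go([-.215,-.86,.30])
s=robot.state();print(s['joint_pos'],s['eef_rot'],Ro.from_euler('xyz',s['eef_rot']).as_matrix().round(3))
```

```text
total [-134.2 -111.3  -41.6] rows 5 each [-26.8 -22.3  -8.3] turn 0.0
[-1.73730815  0.72536227  0.63801844  0.02398961  2.07604831 -1.50359217] [ 3.13769726 -0.2986502   1.34612895] [[ 0.213  0.975  0.069]
 [ 0.932 -0.224  0.286]
 [ 0.294  0.004 -0.956]]
```

>>> drive_tool --motion '[{"dx":-26.8,"dy":-22.3,"dz":-8.3,"turn":0,"fingers":85},{"dx":-26.8,"dy":-22.3,"dz":-8.3,"turn":0,"fingers":85},{"dx":-26.8,"dy":-22.3,"dz":-8.3,"turn":0,"fingers":85},{"dx":-26.8,"dy":-22.3,"dz":-8.3,"turn":0,"fingers":85},{"dx":-26.8,"dy":-22.3,"dz":-8.3,"turn":0,"fingers":85},{"dx":-38,"dy":0,"dz":-11,"turn":0,"fingers":85},{"dx":-38,"dy":0,"dz":-10,"turn":0,"fingers":85},{"dx":-38,"dy":0,"dz":-9,"turn":0,"fingers":85},{"dx":-38,"dy":0,"dz":-8,"turn":0,"fingers":85},{"dx":-38,"dy":0,"dz":-7,"turn":0,"fingers":85},{"dx":-38,"dy":0,"dz":-6,"turn":0,"fingers":85}]'

```text
t: 10.55
ee_pos: [-0.2212, -0.9058, 0.2165]
eef_rot: [3.14, -0.133, 1.346]
wrist_force: [-0.0, 0.1, 0.4]
finger_gap: 0.0853
finger_force: 0.0
```

```bash
cat >> h.py <<'E'
def st():
    s=robot.state(); R=Ro.from_euler('xyz',s['eef_rot']).as_matrix(); z=R[:,2]
    print('t',round(float(s['t']),2),'p',np.round(s['ee_pos'],4),'rpy',np.round(s['eef_rot'],4),'q',np.round(s['joint_pos'],2),'tilt',np.degrees(np.arccos(-z[2])).round(2),'az',np.degrees(np.arctan2(z[1],z[0])).round(1),'F',np.round(s['wrist_force'],1),'gap',round(float(s['finger_gap']),4))
E
python3 -c "
from h import *
st()"
```

```text
t 10.55 p [-0.2212 -0.9058  0.2165] rpy [ 3.1404 -0.133   1.3458] q [-1.85  1.03  0.15 -0.01  2.1  -1.63] tilt 7.62 az 76.6 F [-0.   0.1  0.4] gap 0.0853
```

>>> drive_tool --motion '[{"dx":-40,"dy":0,"dz":-5,"turn":0,"fingers":85},{"dx":-40,"dy":0,"dz":-4,"turn":0,"fingers":85},{"dx":-40,"dy":0,"dz":-3,"turn":0,"fingers":85}]'

```text
t: 10.8
ee_pos: [-0.229, -0.945, 0.1846]
eef_rot: [3.141, -0.055, 1.346]
wrist_force: [0.7, -0.1, -0.2]
finger_gap: 0.0846
finger_force: 0.0
```

>>> drive_tool --motion '[{"dx":-40,"dy":0,"dz":-2,"turn":0,"fingers":85},{"dx":-20,"dy":0,"dz":0,"turn":0,"fingers":85},{"dx":0,"dy":0,"dz":0,"turn":0,"fingers":85}]'

```text
t: 11.05
ee_pos: [-0.2332, -0.9638, 0.1668]
eef_rot: [-3.141, -0.02, 1.346]
wrist_force: [-0.4, 0.4, -0.2]
finger_gap: 0.0852
finger_force: 0.0
```

```bash
python3 -c "
from h import *
st()"
```

```text
t 11.05 p [-0.2332 -0.9638  0.1668] rpy [-3.1413 -0.0196  1.3456] q [-1.85  1.08  0.15 -0.    1.94 -1.63] tilt 1.12 az 78.1 F [-0.4  0.4 -0.2] gap 0.0852
```

>>> drive_tool --motion '[{"dx":-35,"dy":0,"dz":0,"turn":0,"fingers":85},{"dx":0,"dy":0,"dz":0,"turn":0,"fingers":85}]'

```text
t: 11.22
ee_pos: [-0.2364, -0.9756, 0.1596]
eef_rot: [-3.141, 0.006, 1.345]
wrist_force: [-0.5, 1.2, -0.8]
finger_gap: 0.085
finger_force: 0.0
```

```bash
python3 -c "
from h import *
st(); go([.45,-.55,.32])"
```

```text
t 11.22 p [-0.2364 -0.9756  0.1596] rpy [-3.1407  0.0061  1.3449] q [-1.85  1.08  0.15 -0.    1.91 -1.62] tilt 0.36 az -111.4 F [-0.5  1.2 -0.8] gap 0.085
total [ 567.5  573.5 -164.4] rows 21 each [27.  27.3 -7.8] turn 0.0
```

Tool vertical again (0.4°). I'll travel back towards the wheel.

>>> drive_tool --motion '[{"dx":28,"dy":28.5,"dz":-8.2,"turn":0,"fingers":85},{"dx":28,"dy":28.5,"dz":-8.2,"turn":0,"fingers":85},{"dx":28,"dy":28.5,"dz":-8.2,"turn":0,"fingers":85},{"dx":28,"dy":28.5,"dz":-8.2,"turn":0,"fingers":85},{"dx":28,"dy":28.5,"dz":-8.2,"turn":0,"fingers":85},{"dx":28,"dy":28.5,"dz":-8.2,"turn":0,"fingers":85},{"dx":28,"dy":28.5,"dz":-8.2,"turn":0,"fingers":85},{"dx":28,"dy":28.5,"dz":-8.2,"turn":0,"fingers":85},{"dx":28,"dy":28.5,"dz":-8.2,"turn":0,"fingers":85},{"dx":28,"dy":28.5,"dz":-8.2,"turn":0,"fingers":85},{"dx":28,"dy":28.5,"dz":-8.2,"turn":0,"fingers":85},{"dx":28,"dy":28.5,"dz":-8.2,"turn":0,"fingers":85},{"dx":28,"dy":28.5,"dz":-8.2,"turn":0,"fingers":85},{"dx":28,"dy":28.5,"dz":-8.2,"turn":0,"fingers":85},{"dx":28,"dy":28.5,"dz":-8.2,"turn":0,"fingers":85},{"dx":28,"dy":28.5,"dz":-8.2,"turn":0,"fingers":85},{"dx":28,"dy":28.5,"dz":-8.2,"turn":0,"fingers":85},{"dx":28,"dy":28.5,"dz":-8.2,"turn":0,"fingers":85},{"dx":28,"dy":28.5,"dz":-8.2,"turn":0,"fingers":85},{"dx":28,"dy":28.5,"dz":-8.2,"turn":0,"fingers":85}]'

```text
t: 12.88
ee_pos: [0.4444, -0.5555, 0.3214]
eef_rot: [-3.141, 0.007, 1.344]
wrist_force: [-0.3, -1.2, -0.1]
finger_gap: 0.0852
finger_force: 0.0
```

```bash
python3 -c "
from h import *
st(); go([.587,.2007,.22])"
```

```text
t 12.88 p [ 0.4444 -0.5555  0.3214] rpy [-3.1408  0.007   1.3443] q [-0.95  0.46  1.04 -0.01  1.64 -0.73] tilt 0.41 az -109.5 F [-0.3 -1.2 -0.1] gap 0.0852
total [769.6 -30.8  96. ] rows 20 each [38.5 -1.5  4.8] turn 0.0
```

>>> drive_tool --motion '[{"dx":38.5,"dy":-1.5,"dz":4.8,"turn":0,"fingers":62},{"dx":38.5,"dy":-1.5,"dz":4.8,"turn":0,"fingers":62},{"dx":38.5,"dy":-1.5,"dz":4.8,"turn":0,"fingers":62},{"dx":38.5,"dy":-1.5,"dz":4.8,"turn":0,"fingers":62},{"dx":38.5,"dy":-1.5,"dz":4.8,"turn":0,"fingers":62},{"dx":38.5,"dy":-1.5,"dz":4.8,"turn":0,"fingers":62},{"dx":38.5,"dy":-1.5,"dz":4.8,"turn":0,"fingers":62},{"dx":38.5,"dy":-1.5,"dz":4.8,"turn":0,"fingers":62},{"dx":38.5,"dy":-1.5,"dz":4.8,"turn":0,"fingers":62},{"dx":38.5,"dy":-1.5,"dz":4.8,"turn":0,"fingers":62},{"dx":38.5,"dy":-1.5,"dz":4.8,"turn":0,"fingers":62},{"dx":38.5,"dy":-1.5,"dz":4.8,"turn":0,"fingers":62},{"dx":38.5,"dy":-1.5,"dz":4.8,"turn":0,"fingers":62},{"dx":38.5,"dy":-1.5,"dz":4.8,"turn":0,"fingers":62},{"dx":38.5,"dy":-1.5,"dz":4.8,"turn":0,"fingers":62},{"dx":38.5,"dy":-1.5,"dz":4.8,"turn":0,"fingers":62},{"dx":38.5,"dy":-1.5,"dz":4.8,"turn":0,"fingers":62},{"dx":38.5,"dy":-1.5,"dz":4.8,"turn":0,"fingers":62},{"dx":38.5,"dy":-1.5,"dz":4.8,"turn":-0.079,"fingers":62},{"dx":0,"dy":0,"dz":0,"turn":0,"fingers":62}]'

```text
t: 14.55
ee_pos: [0.5796, 0.1677, 0.2233]
eef_rot: [-3.14, 0.002, 1.432]
wrist_force: [0.8, -0.1, 0.9]
finger_gap: 0.0618
finger_force: 0.0
```

Run:
```python
from h import *
st(); go([.587,.2007,.017])
c=cap('wrist','w4.png'); W=cloud(c)
near=(np.linalg.norm(W[...,:2]-[.587,.2],axis=-1)<.045)&(c['depth']>0)
H=W[near&(W[...,2]>.044)&(W[...,2]<.056)]; print(len(H),H.mean(0),cv2.minAreaRect((H[:,:2]*1000).astype(np.float32)))
```

```text
t 14.55 p [0.5796 0.1677 0.2233] rpy [-3.1397e+00  2.3000e-03  1.4315e+00] q [ 0.21  0.35  1.46 -0.    1.34  0.35] tilt 0.17 az -137.2 F [ 0.8 -0.1  0.9] gap 0.0618
total [ 34.2   3.2 206.2] rows 6 each [ 5.7  0.5 34.4] turn 0.0
903 [0.58574192 0.19961459 0.05015117] ((585.4423217773438, 199.44586181640625), (39.103572845458984, 39.640621185302734), 82.25374603271484)
```

>>> drive_tool --motion '[{"dx":16.5,"dy":1,"dz":35,"turn":0,"fingers":62},{"dx":16.4,"dy":0.9,"dz":35,"turn":0,"fingers":62},{"dx":0,"dy":0,"dz":35,"turn":0,"fingers":62},{"dx":0,"dy":0,"dz":35,"turn":0,"fingers":62},{"dx":0,"dy":0,"dz":30,"turn":0,"fingers":62},{"dx":0,"dy":0,"dz":20,"turn":0,"fingers":62},{"dx":0,"dy":0,"dz":15,"turn":0,"fingers":62},{"dx":0,"dy":0,"dz":0,"turn":0,"fingers":62},{"dx":0,"dy":0,"dz":0,"turn":0,"fingers":30},{"dx":0,"dy":0,"dz":0,"turn":0,"fingers":30},{"dx":0,"dy":0,"dz":0,"turn":0,"fingers":30},{"dx":0,"dy":0,"dz":0,"turn":0,"fingers":30},{"dx":0,"dy":0,"dz":0,"turn":0,"fingers":30},{"dx":0,"dy":0,"dz":0,"turn":0,"fingers":30}]' --force 50

```text
t: 15.77
ee_pos: [0.5869, 0.1915, 0.0196]
eef_rot: [3.141, 0.006, 1.423]
wrist_force: [-0.2, -3.5, 6.4]
finger_gap: 0.0391
finger_force: 52.8
```

```bash
python3 -c "
from h import *
st(); go([.3,.62,.30])"
```

```text
t 15.77 p [0.5869 0.1915 0.0196] rpy [3.141  0.0063 1.4231] q [ 0.25  0.58  1.65 -0.01  0.91  0.4 ] tilt 0.36 az -92.8 F [-0.2 -3.5  6.4] gap 0.0391
total [ 379.8 -346.6 -283. ] rows 15 each [ 25.3 -23.1 -18.9] turn 0.0
```

The grip is 8 mm off the hub axis along tool x, so I'll re-grip centred.

>>> drive_tool --motion '[{"dx":0,"dy":0,"dz":0,"turn":0,"fingers":55},{"dx":0,"dy":0,"dz":0,"turn":0,"fingers":55},{"dx":0,"dy":0,"dz":0,"turn":0,"fingers":55},{"dx":4,"dy":0,"dz":0,"turn":0,"fingers":55},{"dx":4,"dy":0,"dz":1,"turn":0,"fingers":55},{"dx":0,"dy":0,"dz":0,"turn":0,"fingers":55},{"dx":0,"dy":0,"dz":0,"turn":0,"fingers":55},{"dx":0,"dy":0,"dz":0,"turn":0,"fingers":30},{"dx":0,"dy":0,"dz":0,"turn":0,"fingers":30},{"dx":0,"dy":0,"dz":0,"turn":0,"fingers":30},{"dx":0,"dy":0,"dz":0,"turn":0,"fingers":30},{"dx":0,"dy":0,"dz":0,"turn":0,"fingers":30},{"dx":0,"dy":0,"dz":0,"turn":0,"fingers":30}]' --force 50

```text
t: 16.85
ee_pos: [0.5873, 0.1997, 0.0169]
eef_rot: [-3.14, 0.006, 1.423]
wrist_force: [0.1, 1.0, 1.0]
finger_gap: 0.0392
finger_force: 51.5
```

Run:
```python
from h import *
st(); go([.3,.62,.30])
c=cap('wrist'); W=cloud(c)
near=(np.linalg.norm(W[...,:2]-[.587,.2],axis=-1)<.045)&(c['depth']>0)
H=W[near&(W[...,2]>.044)&(W[...,2]<.056)]; print(len(H),H.mean(0))
c=cap('scene'); W=cloud(c); near=(np.linalg.norm(W[...,:2]-[.587,.2],axis=-1)<.075)&(c['depth']>0)&(c['frame'][...,0].astype(int)>c['frame'][...,1].astype(int)+60)&(W[...,2]<.03)
print(near.sum(),cv2.minEnclosingCircle((W[near][:,:2]*1000).astype(np.float32)))
```

```text
t 16.85 p [0.5873 0.1997 0.0169] rpy [-3.1403  0.0064  1.423 ] q [ 0.26  0.59  1.64 -0.01  0.91  0.41] tilt 0.37 az -109.5 F [0.1 1.  1. ] gap 0.0392
total [ 371.6 -346.5 -285. ] rows 15 each [ 24.8 -23.1 -19. ] turn 0.0
6740 [0.58758045 0.20209125 0.04989545]
439 ((589.9835205078125, 201.152587890625), 62.52815246582031)
```

>>> drive_tool --motion '[{"dx":0,"dy":0,"dz":-15,"turn":0,"fingers":30},{"dx":0,"dy":0,"dz":-35,"turn":0,"fingers":30},{"dx":0,"dy":0,"dz":-40,"turn":0,"fingers":30},{"dx":0,"dy":0,"dz":-40,"turn":0,"fingers":30},{"dx":0,"dy":0,"dz":-40,"turn":0,"fingers":30},{"dx":0,"dy":0,"dz":-40,"turn":0,"fingers":30},{"dx":0,"dy":0,"dz":-40,"turn":0,"fingers":30},{"dx":0,"dy":0,"dz":0,"turn":0,"fingers":30}]'

```text
t: 17.62
ee_pos: [0.5917, 0.2021, 0.2757]
eef_rot: [3.13, 0.001, 1.423]
wrist_force: [3.1, 0.1, -2.2]
finger_gap: 0.039
finger_force: 52.0
```

```bash
python3 -c "
from h import *
st(); go([.046,.87,.30])"
```

```text
t 17.62 p [0.5917 0.2021 0.2757] rpy [3.1297e+00 1.0000e-03 1.4228e+00] q [ 0.26  0.34  1.34 -0.01  1.45  0.41] tilt 0.68 az -13.4 F [ 3.1  0.1 -2.2] gap 0.039
total [ 580.1 -637.9  -32.5] rows 22 each [ 26.4 -29.   -1.5] turn 0.0
```

>>> drive_tool --motion '[{"dx":26.4,"dy":-29,"dz":-1.5,"turn":0,"fingers":30},{"dx":26.4,"dy":-29,"dz":-1.5,"turn":0,"fingers":30},{"dx":26.4,"dy":-29,"dz":-1.5,"turn":0,"fingers":30},{"dx":26.4,"dy":-29,"dz":-1.5,"turn":0,"fingers":30},{"dx":26.4,"dy":-29,"dz":-1.5,"turn":0,"fingers":30},{"dx":26.4,"dy":-29,"dz":-1.5,"turn":0,"fingers":30},{"dx":26.4,"dy":-29,"dz":-1.5,"turn":0,"fingers":30},{"dx":26.4,"dy":-29,"dz":-1.5,"turn":0,"fingers":30},{"dx":26.4,"dy":-29,"dz":-1.5,"turn":0,"fingers":30},{"dx":26.4,"dy":-29,"dz":-1.5,"turn":0,"fingers":30},{"dx":26.4,"dy":-29,"dz":-1.5,"turn":0,"fingers":30},{"dx":26.4,"dy":-29,"dz":-1.5,"turn":0,"fingers":30},{"dx":26.4,"dy":-29,"dz":-1.5,"turn":0,"fingers":30},{"dx":26.4,"dy":-29,"dz":-1.5,"turn":0,"fingers":30},{"dx":26.4,"dy":-29,"dz":-1.5,"turn":0,"fingers":30},{"dx":26.4,"dy":-29,"dz":-1.5,"turn":0,"fingers":30},{"dx":26.4,"dy":-29,"dz":-1.5,"turn":0,"fingers":30},{"dx":26.4,"dy":-29,"dz":-1.5,"turn":0,"fingers":30},{"dx":26.4,"dy":-29,"dz":-1.5,"turn":0,"fingers":30},{"dx":26.4,"dy":-29,"dz":-1.5,"turn":0,"fingers":30}]'

```text
t: 19.28
ee_pos: [0.0905, 0.8091, 0.2914]
eef_rot: [-3.14, 0.011, 1.423]
wrist_force: [1.1, 0.4, -4.1]
finger_gap: 0.0392
finger_force: 52.0
```

```bash
python3 -c "
from h import *
st(); go([.0475,.905,.30])
R=Ro.from_euler('xyz',robot.state()['eef_rot']).as_matrix(); print((R.T@np.array([.0523,.9986,0])*40).round(1))"
```

```text
t 19.28 p [0.0905 0.8091 0.2914] rpy [-3.1401  0.0115  1.4228] q [1.41 0.65 0.78 0.   1.73 1.56] tilt 0.66 az -105.9 F [ 1.1  0.4 -4.1] gap 0.0392
total [ 88.4 -56.7  -9.5] rows 3 each [ 29.5 -18.9  -3.2] turn 0.0
[39.8 -3.8 -0.5]
```

>>> drive_tool --motion '[{"dx":29.5,"dy":-18.9,"dz":-3.2,"turn":0,"fingers":30},{"dx":29.5,"dy":-18.9,"dz":-3.2,"turn":0,"fingers":30},{"dx":29.5,"dy":-18.9,"dz":-3.2,"turn":0,"fingers":30},{"dx":39.8,"dy":-3.8,"dz":0,"turn":0,"fingers":30},{"dx":39.8,"dy":-3.8,"dz":0,"turn":0,"fingers":30},{"dx":39.8,"dy":-3.8,"dz":0,"turn":0,"fingers":30},{"dx":39.8,"dy":-3.8,"dz":0,"turn":0,"fingers":30},{"dx":39.8,"dy":-3.8,"dz":0,"turn":0,"fingers":30},{"dx":39.8,"dy":-3.8,"dz":0,"turn":0,"fingers":30},{"dx":39.8,"dy":-3.8,"dz":0,"turn":0,"fingers":30},{"dx":39.8,"dy":-3.8,"dz":0,"turn":0,"fingers":30},{"dx":39.8,"dy":-3.8,"dz":0,"turn":0,"fingers":30},{"dx":39.8,"dy":-3.8,"dz":0,"turn":0,"fingers":30}]'

```text
t: 20.37
ee_pos: [0.0571, 1.0625, 0.2274]
eef_rot: [-3.117, -0.228, 1.42]
wrist_force: [-0.3, 0.4, -4.2]
finger_gap: 0.0393
finger_force: 52.3
```

```bash
python3 -c "
from h import *
st()"
```

```text
t 20.37 p [0.0571 1.0625 0.2274] rpy [-3.1171 -0.228   1.4195] q [1.47 1.02 0.15 0.01 1.74 1.63] tilt 13.14 az 87.5 F [-0.3  0.4 -4.2] gap 0.0393
```

>>> drive_tool --motion '[{"dx":39.8,"dy":-3.8,"dz":0,"turn":0,"fingers":30},{"dx":39.8,"dy":-3.8,"dz":0,"turn":0,"fingers":30},{"dx":39.8,"dy":-3.8,"dz":0,"turn":0,"fingers":30},{"dx":39.8,"dy":-3.8,"dz":0,"turn":0,"fingers":30},{"dx":39.8,"dy":-3.8,"dz":0,"turn":0,"fingers":30},{"dx":39.8,"dy":-3.8,"dz":0,"turn":0,"fingers":30},{"dx":39.8,"dy":-3.8,"dz":0,"turn":0,"fingers":30},{"dx":39.8,"dy":-3.8,"dz":0,"turn":0,"fingers":30},{"dx":39.8,"dy":-3.8,"dz":0,"turn":0,"fingers":30},{"dx":39.8,"dy":-3.8,"dz":0,"turn":0,"fingers":30}]'

```text
t: 21.2
ee_pos: [0.0623, 1.1635, 0.261]
eef_rot: [-3.085, -0.514, 1.407]
wrist_force: [-0.4, 0.5, -4.1]
finger_gap: 0.0391
finger_force: 52.4
```

```bash
python3 -c "
from h import *
st()"
```

```text
t 21.2 p [0.0623 1.1635 0.261 ] rpy [-3.0851 -0.5143  1.4071] q [1.47 1.03 0.15 0.02 1.45 1.63] tilt 29.63 az 87.2 F [-0.4  0.5 -4.1] gap 0.0391
```

>>> drive_tool --motion '[{"dx":39.8,"dy":-3.8,"dz":0,"turn":0,"fingers":30},{"dx":39.8,"dy":-3.8,"dz":0,"turn":0,"fingers":30},{"dx":39.8,"dy":-3.8,"dz":0,"turn":0,"fingers":30},{"dx":39.8,"dy":-3.8,"dz":0,"turn":0,"fingers":30},{"dx":39.8,"dy":-3.8,"dz":0,"turn":0,"fingers":30},{"dx":0,"dy":0,"dz":0,"turn":0,"fingers":30}]'

```text
t: 21.7
ee_pos: [0.0639, 1.1982, 0.327]
eef_rot: [-3.064, -0.67, 1.395]
wrist_force: [-0.4, -0.7, -2.8]
finger_gap: 0.0395
finger_force: 52.5
```

```bash
python3 -c "
from h import *
st()"
```

```text
t 21.7 p [0.0639 1.1982 0.327 ] rpy [-3.0637 -0.6697  1.3952] q [1.47 1.   0.14 0.03 1.33 1.62] tilt 38.59 az 87.1 F [-0.4 -0.7 -2.8] gap 0.0395
```

>>> drive_tool --motion '[{"dx":39.8,"dy":-3.8,"dz":0,"turn":0,"fingers":30},{"dx":0,"dy":0,"dz":0,"turn":0,"fingers":30}]'

```text
t: 21.87
ee_pos: [0.0642, 1.2031, 0.3387]
eef_rot: [-3.06, -0.695, 1.392]
wrist_force: [0.1, -1.7, -3.2]
finger_gap: 0.0395
finger_force: 52.4
```

```bash
python3 -c "
from h import *
st(); go([.52,.60,.37])"
```

```text
t 21.87 p [0.0642 1.2031 0.3387] rpy [-3.0595 -0.6952  1.3924] q [1.47 0.99 0.14 0.03 1.31 1.62] tilt 40.06 az 87.1 F [ 0.1 -1.7 -3.2] gap 0.0395
total [-373.6  524.8 -396.8] rows 19 each [-19.7  27.6 -20.9] turn 0.0
```

>>> drive_tool --motion '[{"dx":-19.7,"dy":27.6,"dz":-20.9,"turn":0,"fingers":30},{"dx":-19.7,"dy":27.6,"dz":-20.9,"turn":0,"fingers":30},{"dx":-19.7,"dy":27.6,"dz":-20.9,"turn":0,"fingers":30},{"dx":-19.7,"dy":27.6,"dz":-20.9,"turn":0,"fingers":30},{"dx":-19.7,"dy":27.6,"dz":-20.9,"turn":0,"fingers":30},{"dx":-19.7,"dy":27.6,"dz":-20.9,"turn":0,"fingers":30},{"dx":-19.7,"dy":27.6,"dz":-20.9,"turn":0,"fingers":30},{"dx":-19.7,"dy":27.6,"dz":-20.9,"turn":0,"fingers":30},{"dx":-19.7,"dy":27.6,"dz":-20.9,"turn":0,"fingers":30},{"dx":-19.7,"dy":27.6,"dz":-20.9,"turn":0,"fingers":30},{"dx":-19.7,"dy":27.6,"dz":-20.9,"turn":0,"fingers":30},{"dx":-19.7,"dy":27.6,"dz":-20.9,"turn":0,"fingers":30},{"dx":-19.7,"dy":27.6,"dz":-20.9,"turn":0,"fingers":30},{"dx":-19.7,"dy":27.6,"dz":-20.9,"turn":0,"fingers":30},{"dx":-19.7,"dy":27.6,"dz":-20.9,"turn":0,"fingers":30},{"dx":-19.7,"dy":27.6,"dz":-20.9,"turn":0,"fingers":30},{"dx":-19.7,"dy":27.6,"dz":-20.9,"turn":0,"fingers":30},{"dx":-19.7,"dy":27.6,"dz":-20.9,"turn":0,"fingers":30},{"dx":-19.7,"dy":27.6,"dz":-20.9,"turn":0,"fingers":30}]'

```text
t: 23.45
ee_pos: [0.5185, 0.6015, 0.3707]
eef_rot: [-3.065, -0.691, 1.396]
wrist_force: [0.8, 0.6, -4.7]
finger_gap: 0.0396
finger_force: 52.4
```

```bash
python3 -c "
from h import *
st(); go([.54,-.29,.34])"
```

```text
t 23.45 p [0.5185 0.6015 0.3707] rpy [-3.0652 -0.6914  1.396 ] q [0.56 0.34 1.32 0.62 1.12 0.53] tilt 39.81 az 86.8 F [ 0.8  0.6 -4.7] gap 0.0396
total [-693.   134.9 -545.5] rows 23 each [-30.1   5.9 -23.7] turn 0.0
```

>>> drive_tool --motion '[{"dx":-30.1,"dy":5.9,"dz":-23.7,"turn":0,"fingers":30},{"dx":-30.1,"dy":5.9,"dz":-23.7,"turn":0,"fingers":30},{"dx":-30.1,"dy":5.9,"dz":-23.7,"turn":0,"fingers":30},{"dx":-30.1,"dy":5.9,"dz":-23.7,"turn":0,"fingers":30},{"dx":-30.1,"dy":5.9,"dz":-23.7,"turn":0,"fingers":30},{"dx":-30.1,"dy":5.9,"dz":-23.7,"turn":0,"fingers":30},{"dx":-30.1,"dy":5.9,"dz":-23.7,"turn":0,"fingers":30},{"dx":-30.1,"dy":5.9,"dz":-23.7,"turn":0,"fingers":30},{"dx":-30.1,"dy":5.9,"dz":-23.7,"turn":0,"fingers":30},{"dx":-30.1,"dy":5.9,"dz":-23.7,"turn":0,"fingers":30},{"dx":-30.1,"dy":5.9,"dz":-23.7,"turn":0,"fingers":30},{"dx":-30.1,"dy":5.9,"dz":-23.7,"turn":0,"fingers":30},{"dx":-30.1,"dy":5.9,"dz":-23.7,"turn":0,"fingers":30},{"dx":-30.1,"dy":5.9,"dz":-23.7,"turn":0,"fingers":30},{"dx":-30.1,"dy":5.9,"dz":-23.7,"turn":0,"fingers":30},{"dx":-30.1,"dy":5.9,"dz":-23.7,"turn":0,"fingers":30},{"dx":-30.1,"dy":5.9,"dz":-23.7,"turn":0,"fingers":30},{"dx":-30.1,"dy":5.9,"dz":-23.7,"turn":0,"fingers":30},{"dx":-30.1,"dy":5.9,"dz":-23.7,"turn":0,"fingers":30},{"dx":-30.1,"dy":5.9,"dz":-23.7,"turn":0,"fingers":30}]'

```text
t: 25.12
ee_pos: [0.5375, -0.1747, 0.3434]
eef_rot: [-3.067, -0.685, 1.395]
wrist_force: [1.0, 0.4, -3.6]
finger_gap: 0.0397
finger_force: 52.4
```

```bash
cat >> h.py <<'E'
def togo(h,off=.017,seat=None,az=-92.8):
    "move so that the wheel's origin is h along the peg from the seat"
    x=np.load('fit.npy'); t=np.radians(40.1); a=np.radians(az); sx=np.array(x[:3] if seat is None else seat)
    z=np.array([np.sin(t)*np.cos(a),np.sin(t)*np.sin(a),np.cos(t)])
    s=robot.state(); R=Ro.from_euler('xyz',s['eef_rot']).as_matrix()
    o=s['ee_pos']+off*R[:,2]; d=o-sx; hh=d@z
    print('wheel h',(hh*1000).round(1),'lateral(tool xy) mm',(R.T@(d-hh*z)*1000).round(1),'axis err deg',np.degrees(np.arccos(-z@R[:,2])).round(2))
    Y=np.array([-np.sin(a),np.cos(a),0]); Y=Y if Y[0]>0 else -Y; X=np.cross(Y,z)
    pd=R.T@(np.cos(x[5])*X+np.sin(x[5])*Y); q=np.arctan2(pd[1],pd[0]); k=(q+np.pi/4)%(np.pi/2)-np.pi/4
    print('turn to align slots',k.round(4),'or',(k-np.sign(k)*np.pi/2).round(4)); go(sx+z*(h+off))
E
python3 -c "
from h import *
st(); togo(.10)"
```

```text
t 25.12 p [ 0.5375 -0.1747  0.3434] rpy [-3.067  -0.6849  1.3955] q [-0.73  0.42  1.26  0.55  1.89 -0.52] tilt 39.44 az 86.7 F [ 1.   0.4 -3.6] gap 0.0397
wheel h 150.8 lateral(tool xy) mm [130.2 -24.3  -1.6] axis err deg 0.74
turn to align slots -0.4518 or 1.119
total [-129.8   24.    52.4] rows 4 each [-32.5   6.   13.1] turn 0.0
```

>>> drive_tool --motion '[{"dx":-32.5,"dy":6,"dz":0,"turn":0,"fingers":30},{"dx":-32.5,"dy":6,"dz":0,"turn":0,"fingers":30},{"dx":-32.5,"dy":6,"dz":0,"turn":0,"fingers":30},{"dx":-32.5,"dy":6,"dz":0,"turn":0,"fingers":30},{"dx":0,"dy":0,"dz":10,"turn":-0.113,"fingers":30},{"dx":0,"dy":0,"dz":10,"turn":-0.113,"fingers":30},{"dx":0,"dy":0,"dz":10,"turn":-0.113,"fingers":30},{"dx":0,"dy":0,"dz":10,"turn":-0.113,"fingers":30},{"dx":0,"dy":0,"dz":0,"turn":0,"fingers":30},{"dx":0,"dy":0,"dz":0,"turn":0,"fingers":30}]'

```text
t: 25.95
ee_pos: [0.5447, -0.2483, 0.228]
eef_rot: [2.863, -0.64, 1.965]
wrist_force: [-0.1, -0.6, -4.9]
finger_gap: 0.0392
finger_force: 52.4
```

Run:
```python
from h import *
st(); togo(.08)
c=cap('wrist','w5.png'); d=cap('scene'); t=cap('top')
cv2.imwrite('pics/sc5.png',cv2.resize(d['frame'][110:250,190:350][:,:,::-1],None,fx=4,fy=4,interpolation=cv2.INTER_CUBIC))
```

```text
t 25.95 p [ 0.5447 -0.2483  0.228 ] rpy [ 2.8625 -0.6404  1.9648] q [-0.8   0.57  1.29  0.5   1.77 -1.12] tilt 39.57 az 87.0 F [-0.1 -0.6 -4.9] gap 0.0392
wheel h 109.6 lateral(tool xy) mm [ 1.9 -0.1 -0. ] axis err deg 0.55
turn to align slots -0.0032 or 1.5676
total [-1.7  0.1 29.6] rows 1 each [-1.7  0.1 29.6] turn 0.0
```

View pics/w5.png

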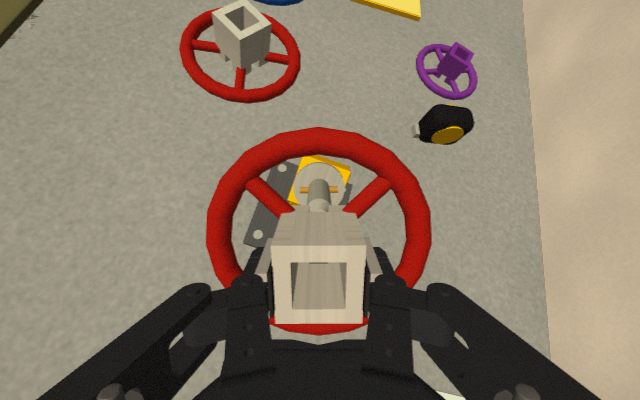

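The wheel is held over the peg. The pin is at (318,188), level with the hub's flats, and the peg column (~318) matches the hub column (~319). I'll advance along the peg.

>>> drive_tool --motion '[{"dx":-1,"dy":0,"dz":12,"turn":0,"fingers":30},{"dx":-0.8,"dy":0,"dz":12,"turn":0,"fingers":30},{"dx":0,"dy":0,"dz":6,"turn":0,"fingers":30},{"dx":0,"dy":0,"dz":4,"turn":0,"fingers":30},{"dx":0,"dy":0,"dz":4,"turn":0,"fingers":30},{"dx":0,"dy":0,"dz":4,"turn":0,"fingers":30},{"dx":0,"dy":0,"dz":4,"turn":0,"fingers":30},{"dx":0,"dy":0,"dz":0,"turn":0,"fingers":30}]'

```text
t: 26.77
ee_pos: [0.5457, -0.2185, 0.1907]
eef_rot: [2.861, -0.645, 1.969]
wrist_force: [0.3, -0.1, -3.9]
finger_gap: 0.0392
finger_force: 52.5
```

```bash
python3 -c "
from h import *
st(); togo(.05)"
```

```text
t 26.77 p [ 0.5457 -0.2185  0.1907] rpy [ 2.8612 -0.6448  1.9687] q [-0.77  0.58  1.37  0.51  1.68 -1.14] tilt 39.82 az 87.2 F [ 0.3 -0.1 -3.9] gap 0.0392
wheel h 61.9 lateral(tool xy) mm [ 0.9 -1.  -0. ] axis err deg 0.28
turn to align slots -0.0014 or 1.5694
total [-0.9  1.  12. ] rows 1 each [-0.9  1.  12. ] turn 0.0
```

Entered without contact force (weight only). Continuing in small steps.

>>> drive_tool --motion '[{"dx":-0.5,"dy":0.5,"dz":2.5,"turn":0,"fingers":30},{"dx":-0.4,"dy":0.4,"dz":2.5,"turn":0,"fingers":30},{"dx":0,"dy":0,"dz":2.5,"turn":0,"fingers":30},{"dx":0,"dy":0,"dz":2.5,"turn":0,"fingers":30},{"dx":0,"dy":0,"dz":2.5,"turn":0,"fingers":30}]'

```text
t: 27.18
ee_pos: [0.5475, -0.2116, 0.1812]
eef_rot: [2.861, -0.644, 1.969]
wrist_force: [0.4, -0.4, -4.4]
finger_gap: 0.0394
finger_force: 52.5
```

```bash
python3 -c "
from h import *
st(); togo(.03)"
```

```text
t 27.18 p [ 0.5475 -0.2116  0.1812] rpy [ 2.8606 -0.6436  1.9686] q [-0.76  0.59  1.39  0.51  1.65 -1.15] tilt 39.78 az 87.1 F [ 0.4 -0.4 -4.4] gap 0.0394
wheel h 50.1 lateral(tool xy) mm [-0.4  0.1  0. ] axis err deg 0.33
turn to align slots -0.0011 or 1.5697
total [ 0.4 -0.1 20.1] rows 1 each [ 0.4 -0.1 20.1] turn 0.0
```

>>> drive_tool --motion '[{"dx":0.2,"dy":0,"dz":2.5,"turn":0,"fingers":30},{"dx":0.2,"dy":0,"dz":2.5,"turn":0,"fingers":30},{"dx":0,"dy":0,"dz":2.5,"turn":0,"fingers":30},{"dx":0,"dy":0,"dz":2.5,"turn":0,"fingers":30},{"dx":0,"dy":0,"dz":2.5,"turn":0,"fingers":30},{"dx":0,"dy":0,"dz":2.5,"turn":0,"fingers":30},{"dx":0,"dy":0,"dz":0,"turn":0,"fingers":30}]'

```text
t: 27.77
ee_pos: [0.5476, -0.2013, 0.1696]
eef_rot: [2.861, -0.645, 1.969]
wrist_force: [-0.4, 0.2, -4.5]
finger_gap: 0.0395
finger_force: 52.5
```

```bash
python3 -c "
from h import *
st(); togo(.015)"
```

```text
t 27.77 p [ 0.5476 -0.2013  0.1696] rpy [ 2.8611 -0.6446  1.9687] q [-0.75  0.59  1.42  0.51  1.62 -1.15] tilt 39.82 az 87.2 F [-0.4  0.2 -4.5] gap 0.0395
wheel h 34.6 lateral(tool xy) mm [ 0.2 -0.1 -0. ] axis err deg 0.28
turn to align slots -0.0013 or 1.5695
total [-0.2  0.1 19.6] rows 1 each [-0.2  0.1 19.6] turn 0.0
```

>>> drive_tool --motion '[{"dx":0,"dy":0,"dz":2.5,"turn":0,"fingers":30},{"dx":0,"dy":0,"dz":2.5,"turn":0,"fingers":30},{"dx":0,"dy":0,"dz":2.5,"turn":0,"fingers":30},{"dx":0,"dy":0,"dz":2.5,"turn":0,"fingers":30},{"dx":0,"dy":0,"dz":2.5,"turn":0,"fingers":30},{"dx":0,"dy":0,"dz":2.5,"turn":0,"fingers":30},{"dx":0,"dy":0,"dz":2,"turn":0,"fingers":30},{"dx":0,"dy":0,"dz":2,"turn":0,"fingers":30},{"dx":0,"dy":0,"dz":0,"turn":0,"fingers":30}]'

```text
t: 28.52
ee_pos: [0.5483, -0.1893, 0.1551]
eef_rot: [2.861, -0.644, 1.969]
wrist_force: [-0.8, -0.2, -4.1]
finger_gap: 0.0397
finger_force: 52.5
```

```bash
python3 -c "
from h import *
st(); togo(.0)"
```

```text
t 28.52 p [ 0.5483 -0.1893  0.1551] rpy [ 2.861  -0.6444  1.9687] q [-0.73  0.6   1.45  0.52  1.58 -1.16] tilt 39.81 az 87.2 F [-0.8 -0.2 -4.1] gap 0.0397
wheel h 15.8 lateral(tool xy) mm [ 0.1 -0.1 -0. ] axis err deg 0.29
turn to align slots -0.0013 or 1.5695
total [-0.1  0.1 15.8] rows 1 each [-0.1  0.1 15.8] turn 0.0
```

Still free. Now 1 mm steps to feel for the pin (expected at h≈7 if it misses).

>>> drive_tool --motion '[{"dx":0,"dy":0,"dz":2,"turn":0,"fingers":30},{"dx":0,"dy":0,"dz":2,"turn":0,"fingers":30},{"dx":0,"dy":0,"dz":1,"turn":0,"fingers":30},{"dx":0,"dy":0,"dz":1,"turn":0,"fingers":30},{"dx":0,"dy":0,"dz":1,"turn":0,"fingers":30},{"dx":0,"dy":0,"dz":1,"turn":0,"fingers":30},{"dx":0,"dy":0,"dz":1,"turn":0,"fingers":30},{"dx":0,"dy":0,"dz":1,"turn":0,"fingers":30},{"dx":0,"dy":0,"dz":1,"turn":0,"fingers":30}]'

```text
t: 29.27
ee_pos: [0.5488, -0.1826, 0.1469]
eef_rot: [2.861, -0.644, 1.969]
wrist_force: [-0.4, 0.0, -4.3]
finger_gap: 0.0395
finger_force: 52.5
```

```bash
python3 -c "
from h import *
st(); togo(.0)"
```

```text
t 29.27 p [ 0.5488 -0.1826  0.1469] rpy [ 2.8605 -0.6437  1.9688] q [-0.73  0.6   1.46  0.52  1.56 -1.17] tilt 39.78 az 87.1 F [-0.4  0.  -4.3] gap 0.0395
wheel h 5.2 lateral(tool xy) mm [-0.2  0.1  0. ] axis err deg 0.32
turn to align slots -0.001 or 1.5698
total [ 0.1 -0.1  5.2] rows 1 each [ 0.1 -0.1  5.2] turn 0.0
```

>>> drive_tool --motion '[{"dx":0,"dy":0,"dz":0.6,"turn":0,"fingers":30},{"dx":0,"dy":0,"dz":0.6,"turn":0,"fingers":30},{"dx":0,"dy":0,"dz":0.6,"turn":0,"fingers":30},{"dx":0,"dy":0,"dz":0.6,"turn":0,"fingers":30},{"dx":0,"dy":0,"dz":0.6,"turn":0,"fingers":30}]'

```text
t: 29.68
ee_pos: [0.5489, -0.1807, 0.1446]
eef_rot: [2.861, -0.644, 1.969]
wrist_force: [-0.5, -0.8, -3.4]
finger_gap: 0.0392
finger_force: 52.5
```

>>> drive_tool --motion '[{"dx":0,"dy":0,"dz":0.5,"turn":0,"fingers":30},{"dx":0,"dy":0,"dz":0.5,"turn":0,"fingers":30}]'

```text
t: 29.85
ee_pos: [0.5489, -0.18, 0.1439]
eef_rot: [2.861, -0.644, 1.969]
wrist_force: [0.8, -0.1, -3.9]
finger_gap: 0.0394
finger_force: 52.5
```

```bash
python3 -c "
from h import *
st(); togo(.0)"
```

```text
t 29.85 p [ 0.5489 -0.18    0.1439] rpy [ 2.8606 -0.6437  1.9687] q [-0.72  0.6   1.47  0.52  1.55 -1.17] tilt 39.78 az 87.1 F [ 0.8 -0.1 -3.9] gap 0.0394
wheel h 1.2 lateral(tool xy) mm [-0.2  0.1  0. ] axis err deg 0.32
turn to align slots -0.0011 or 1.5697
total [ 0.1 -0.1  1.2] rows 1 each [ 0.1 -0.1  1.2] turn 0.0
```

Past the pin's 7 mm stop, slots are over the pin. Easing to the collar.

>>> drive_tool --motion '[{"dx":0,"dy":0,"dz":0.5,"turn":0,"fingers":30},{"dx":0,"dy":0,"dz":0.4,"turn":0,"fingers":30},{"dx":0,"dy":0,"dz":0,"turn":0,"fingers":30}]'

```text
t: 30.1
ee_pos: [0.5489, -0.1794, 0.1431]
eef_rot: [2.861, -0.644, 1.969]
wrist_force: [0.6, 0.8, -4.0]
finger_gap: 0.0396
finger_force: 52.5
```

>>> drive_tool --motion '[{"dx":0,"dy":0,"dz":0.5,"turn":0,"fingers":30},{"dx":0,"dy":0,"dz":0,"turn":0,"fingers":30}]'

```text
t: 30.27
ee_pos: [0.549, -0.1792, 0.1428]
eef_rot: [2.861, -0.644, 1.969]
wrist_force: [-1.0, -0.0, -3.6]
finger_gap: 0.0393
finger_force: 52.7
```

>>> drive_tool --motion '[{"dx":0,"dy":0,"dz":0.5,"turn":0,"fingers":30},{"dx":0,"dy":0,"dz":0.5,"turn":0,"fingers":30},{"dx":0,"dy":0,"dz":0,"turn":0,"fingers":30}]'

```text
t: 30.52
ee_pos: [0.549, -0.1792, 0.1428]
eef_rot: [2.86, -0.643, 1.969]
wrist_force: [-2.6, -4.2, 2.4]
finger_gap: 0.0395
finger_force: 53.4
```

```bash
python3 -c "
from h import *
st(); togo(.0)"
```

```text
t 30.52 p [ 0.549  -0.1792  0.1428] rpy [ 2.8602 -0.6427  1.969 ] q [-0.72  0.6   1.47  0.52  1.55 -1.17] tilt 39.74 az 87.1 F [-2.6 -4.2  2.4] gap 0.0395
wheel h -0.2 lateral(tool xy) mm [-0.2  0.1  0. ] axis err deg 0.37
turn to align slots -0.0006 or 1.5702
total [ 0.1 -0.1 -0.2] rows 1 each [ 0.1 -0.1 -0.2] turn 0.0
```

Contact at h≈0 with about 8 N, so it's home against the collar. Releasing and backing off along the peg.

>>> drive_tool --motion '[{"dx":0,"dy":0,"dz":-0.4,"turn":0,"fingers":45},{"dx":0,"dy":0,"dz":0,"turn":0,"fingers":52},{"dx":0,"dy":0,"dz":0,"turn":0,"fingers":62},{"dx":0,"dy":0,"dz":0,"turn":0,"fingers":62},{"dx":0,"dy":0,"dz":0,"turn":0,"fingers":62},{"dx":0,"dy":0,"dz":-5,"turn":0,"fingers":62},{"dx":0,"dy":0,"dz":-15,"turn":0,"fingers":62},{"dx":0,"dy":0,"dz":-25,"turn":0,"fingers":62},{"dx":0,"dy":0,"dz":-30,"turn":0,"fingers":62},{"dx":0,"dy":0,"dz":-30,"turn":0,"fingers":62},{"dx":0,"dy":0,"dz":-30,"turn":0,"fingers":62},{"dx":0,"dy":0,"dz":0,"turn":0,"fingers":62},{"dx":0,"dy":0,"dz":0,"turn":0,"fingers":62}]'

```text
t: 31.6
ee_pos: [0.5452, -0.2667, 0.2473]
eef_rot: [2.859, -0.64, 1.968]
wrist_force: [0.5, -0.0, -0.5]
finger_gap: 0.0621
finger_force: 0.0
```

Run:
```python
from h import *
st(); c=cap('wrist','w6.png'); W=cloud(c)
x=np.load('fit.npy'); a=np.radians(-92.8);t=np.radians(40.1); z=np.array([np.sin(t)*np.cos(a),np.sin(t)*np.sin(a),np.cos(t)])
d=W-x[:3]; h=d@z; r=np.linalg.norm(d-h[...,None]*z,axis=-1); C=c['frame'].astype(int); ok=c['depth']>0
print('rim top h (14 if home)',np.percentile(h[ok&(abs(r-.058)<.003)&(C[...,0]>C[...,1]+60)],[25,50,75,90]),'hub top (50)',np.median(h[ok&(r>.014)&(r<.019)&(h>.04)]))
```

```text
t 31.6 p [ 0.5452 -0.2667  0.2473] rpy [ 2.8588 -0.6402  1.9684] q [-0.82  0.57  1.23  0.5   1.82 -1.11] tilt 39.63 az 86.8 F [ 0.5 -0.  -0.5] gap 0.0621
rim top h (14 if home) [0.01368938 0.01442906 0.01503179 0.01553784] hub top (50) 0.23357129674701427
```

View pics/w6.png

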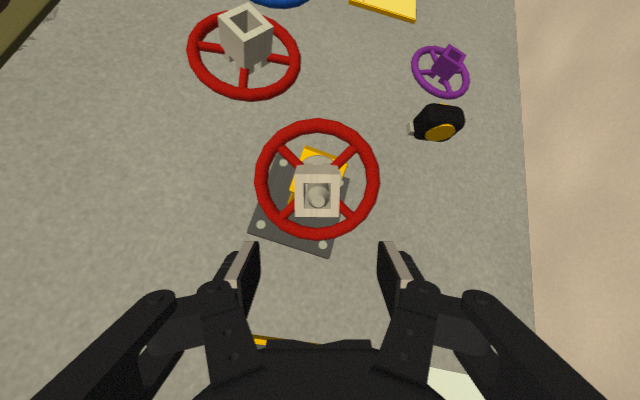

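The wheel sits on the peg at (317,180), with the peg tip inside the bore at (317,196). The rim top measures 14 mm above the collar, so it's home, and the gripper is clear.

```bash
python3 -c "
from workcell import robot
print(robot.finish_job())"
```

```text
the job is handed in; nothing more can be done
None
```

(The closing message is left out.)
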